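# Box the last chocolate with the tongs

### The arm

A 6-joint arm with a two-finger parallel gripper is mounted at the origin on a cart in front of the work surface, level with it; the furniture and walls round the work are solid. World frame = base frame: x ahead of the robot, y to its left, z up, the work surface at z = 0. Lengths are in m, angles in rad, forces in N, time in s.
With the tool pointing down it reaches from about 0.375 to 0.975 m from the base axis. Payload 3.8 kg.
Tool frame: the origin (TCP) lies midway between the tips of the shut fingers; the grasp point (between the pads) lies 19 mm behind it; z points along the fingers, y is the direction in which the jaws open and shut (so a half turn about z gives the same grasp; the last joint's range is limited). The gripper opens to 85 mm and grips with 20 to 120 N. Pads are 22 mm wide; open, the fingers measure 114 mm over their backs; the gripper's body (76 mm by 85 mm) begins 54 mm behind the grasp point. The pads swing forward as they close: fully open they stand 13 mm farther back than shut.
Start: joints at [1.22, 0.264, 1.604, -0, 1.274, -0.037], TCP at [0.208, 0.642, 0.231] pointing down, gripper open.
Joint ranges: [-2.63, 2.63], [-0.94, 2.18], [0.31, 2.57], [-1.31, 4.45], [0, 2.66], [-2.55, 2.55]. Speed limits (rad/s): [2.57, 2.57, 3.14, 3.14, 3.14, 3.14].

### API

Orientations are given as a rotation vector (axis times angle).
In Python, from workcell import bot gives the robot as it stands.
- The arm moves only by the shell command python3 -m inch 'ROWS' [FORCE]. ROWS is JSON, a list of rows, each an object of numbers: "dx", "dy", "dz": the shift along the tool's x, y, z in m; "ax", "ay", "az": the turn, a rotation vector about the tool's x, y, z in degrees; "fingers": the opening, from -1 (shut) to 1 (fully open). A call has 1 to 20 rows; each row is the pose to reach, as a shift and turn from the pose measured when the call began, along the tool's axes at that moment; what a row does not reach only later rows make up. A row lasts 1/8 s, in which the tool goes at most 62.5 mm and 10.7 degrees, less where a joint would pass 70% of its speed; a pose out of reach is approached as far as the arm can. A call with a gripper value outside its range is refused whole. The fingers move at their own pace and stop on an object; FORCE is the grip in N (left out, the last holds). Time passes only in rows, so rows that repeat a pose let the fingers close. It gives the time, the measured TCP pose, the force and the opening at its end, in the units of the state.
- bot.read_state(): the state, without advancing time (a new reading comes with each control period).
- bot.read_camera(name): name is "scene" or "top"; returns (picture, depth): 420x560x3 uint8, blue, green, red; 420x560 float32, m along the optical axis (not along the pixel's ray), 0 where there is no reading.
- bot.get_calibration(name): a dict with "intrinsics" (3x3 intrinsics, pixels), "view" (4x4, takes a point from world to camera coordinates). Camera axes: x right, y down, z forward; pixel columns grow to the right and rows downward; lengths in m; the calibration is good to about 2 mm. A picture is of the moment at which its call begins. get_calibration takes no time and is no camera call.
- bot.finish_job(): hands the job in, once; it reports no verdict.
Trained networks look in the newest picture that a camera, given by its name, has taken for a name from the list of things; names that differ only in an ending like _2 or _b are one class to them, and where a whole thing is asked for, a point or a joint stands for the part that bears it (a point fixed in the world has none). Each returns a list of dicts, best first, with "p" (0 to 1); they miss things now and then, are a little off and sometimes report something else, mostly with a low value. They report only what shows in the picture. A call takes as long as a camera call. They do not tell look-alikes from the thing itself.
- bot.masks_of(camera, thing): "region" (420x560 bool, what is visible of it) and "box" ([left, top, right, bottom] in pixels, round what is visible of it).
The state is a dict: "time": time; "q": joint angles; "joint_vel": joint speeds; "joint_torque": joint torques, N m; "tool_pos": TCP position; "tcp_rot": TCP orientation; "wrist_force": force on the tool from outside, world axes, zero at the start; "torque": the same for the moment, N m; "width": opening from 0.0 (shut) to 1.0 (fully open).
Only numpy, scipy, OpenCV 4.12 (cv2) and the standard library are available. Lean on these libraries where they do the work, as an engineer would, in place of code of your own. Each camera call takes 0.05 s, during which the arm holds its last target. There are 200 camera calls.

### The job

With the small spring tongs from the holder, and without the fingers touching it, move the chocolate from the lower tier of the cake stand into the empty place of the gift box: set it down flat with the tongs, not dropped, its round end pointing like the others'. Then stand the tongs back upright in their holder. Leave the other chocolates and the biscuits where they are.

Things in the scene. Friction and masses are not known exactly. Their poses are not given: they have to be found in the camera images.
- tongs: Steel spring tongs, 151 mm tall, 65 g, standing tips down in the holder: two strips joined by a sprung bow on top; squeezing them closes the tips. Origin midway between the lower ends of the open tips; z up to the bow, y the closing line. Tip gap 40 mm open. Tip pads 11 mm wide (x), 12 mm high (centre z = 6 mm), 2.6 mm thick.
- tongs_grip (a point): Where to squeeze, fingers along z: middle line of the tongs between the flat grip panels (z = 87 mm; panels z 61 to 113 mm, 14 mm wide in x; bow 64 mm above). Outer width here 33 mm open, 26 mm with a 24 mm thing in the tips; 1 mm of squeeze closes the tips 2.3 mm. Spring: 4 N starts closing, 6 N at a 24 mm thing; 15 to 20 N grips it firmly.
- tongs_arm (a joint): Closing of the tongs in rad: 0 sprung fully open (tip gap 40 mm), about 0.11 on a 24 mm thing, 0.27 tips shut. One strip turns against the other about the bow, hinge at z = 147 mm.
- holder: Tongs holder, fixed: upright open steel pocket on a wooden foot of 40 x 76 mm. Pocket inside 18 mm (x) by 54 mm (y, the tongs' closing line), inner floor 3.5 mm and rim 52 mm above the origin, which is the centre of the underside.
- chocolate: The loose dark chocolate on the lower tier of the cake stand: 40 mm long (x), 24 mm wide (y), 22 mm high, flat underside, upright parallel sides up to 19 mm, square at the -x end and round at the +x end. Origin at the centre of the underside; z up. It lies with its round end roughly towards the stand's post. About 18 g.
- chocolate_nose (a point): The outermost point of the round end of that chocolate (20 mm along +x of its origin, 9.5 mm up).
- stand: White two-tier cake stand, fixed. Origin: its axis, at table height. Lower plate: floor 20 mm high, flat to radius 90 mm, rim radius 112 mm, 27 mm high. Upper plate: radius 80 mm, underside 138, floor 143, rim 149 mm high. Post 9 mm, ring on top 221 mm high. The chocolate lies on its -x side, 62 mm from the axis, under the upper plate: reach in slanting, 22 to 40 degrees off vertical.
- giftbox: Open kraft gift box, fixed, 126 mm (x) by 148 mm (y), walls 3 mm thick, 26 mm high; origin at the centre of the underside. Insert, top at z = 11 mm, with six places 44 x 29 mm, 5 mm deep (floor z = 6 mm), centred at x = -27 and 27, y = -44, 0 and 44 mm. Five hold chocolates like the loose one, all with the round end to +x.
- place (a point): Centre of the floor of the empty place (the middle one of the +x row).
- boxed_1: Chocolate already in the box, at x = -27, y = -44 mm of it; shaped like the loose one, origin at the centre of its underside.
- boxed_2: Chocolate already in the box, at x = -27, y = 0 mm of it; shaped like the loose one, origin at the centre of its underside.
- boxed_3: Chocolate already in the box, at x = -27, y = 44 mm of it; shaped like the loose one, origin at the centre of its underside.
- boxed_4: Chocolate already in the box, at x = 27, y = -44 mm of it; shaped like the loose one, origin at the centre of its underside.
- boxed_5: Chocolate already in the box, at x = 27, y = 44 mm of it; shaped like the loose one, origin at the centre of its underside.
- biscuit_1: Round sandwich biscuit, 39 mm across and 13 mm high, loose on the upper plate; origin at the centre of its underside.
- biscuit_2: Round sandwich biscuit, 39 mm across and 13 mm high, loose on the upper plate; origin at the centre of its underside.
- biscuit_3: Round sandwich biscuit, 39 mm across and 13 mm high, loose on the upper plate; origin at the centre of its underside.
There are look-alikes about, which are no part of the job. Leave any purple look-alike of the giftbox alone.

How it is judged:
By the outcome, as a careful person would: the job done as asked, in the order asked, and still so for the second after the job is handed in, with the robot touching nothing.
It also fails if it takes over 61 s, if anything falls off the work surface, if the arm or the gripper's body presses on something with over 40 N, if the wrist force passes 120 N, or if a joint passes its speed limit or range.

## Working session

There is one attempt and no reset: what is moved stays moved. The work goes in short steps, Python scripts to look and compute and a shell command to move; the robot and the scene stay as the last step left them, time stands still between calls to the robot, and variables do not carry over. Pictures are saved under pics/ and viewed, about 8 in all and at most 12, crops included, and the job is handed in when it is done.

```bash
ls; mkdir -p pics; cat > h.py <<'E'
import numpy as np, cv2
from workcell import bot
from scipy.spatial.transform import Rotation as R
def cal(n):
    c=bot.get_calibration(n); return np.array(c["intrinsics"]),np.array(c["view"])
def cloud(n,d):
    K,V=cal(n); v,u=np.mgrid[:420,:560]
    P=np.stack([(u-K[0,2])/K[0,0]*d,(v-K[1,2])/K[1,1]*d,d],-1)
    return (P-V[:3,3])@V[:3,:3]
def proj(n,p):
    K,V=cal(n); c=V[:3,:3]@np.asarray(p)+V[:3,3]; q=K@c; return q[:2]/q[2]
E
python3 - <<'E'
from h import *
s=bot.read_state(); print({k:np.round(v,3).tolist() for k,v in s.items()})
ims=[]
for n in ("scene","top"):
    im,d=bot.read_camera(n); cv2.imwrite(f"pics/{n}0.png",im); np.save(f"{n}0.npy",d); ims.append(im)
    K,V=cal(n); print(n,np.round(K,1).tolist(),"cam at",np.round(-V[:3,:3].T@V[:3,3],3), "axis",np.round(V[2,:3],2))
    P=cloud(n,d)
    for t in ("tongs","holder","chocolate","stand","giftbox","biscuit_1"):
        for m in bot.masks_of(n,t)[:7]:
            r=m["region"]&(d>0); print(n,t,round(m["p"],2),np.round(m["box"]).tolist(),"med",np.round(np.median(P[r],0),3) if r.any() else None)
E
```

```text
pics
{'time': 0.0, 'q': [1.22, 0.265, 1.605, 0.0, 1.274, -0.037], 'joint_vel': [-0.001, 0.002, 0.001, -0.001, -0.002, -0.001], 'joint_torque': [-0.002, -51.514, -36.73, -0.0, 0.014, 0.0], 'tool_pos': [0.208, 0.641, 0.23], 'tcp_rot': [-0.491, -3.103, 0.003], 'wrist_force': [-0.476, -0.318, -0.727], 'torque': [0.005, -0.022, -0.017], 'width': 1.002}
scene [[481.5, 0.0, 283.0], [0.0, 481.5, 206.1], [0.0, 0.0, 1.0]] cam at [ 0.098 -1.065  1.121] axis [ 0.35  0.6  -0.72]
scene tongs 0.64 [214.0, 160.0, 226.0, 191.0] med [0.491 0.023 0.082]
scene holder 0.64 [233.0, 122.0, 239.0, 129.0] med [0.624 0.158 0.154]
scene holder 0.53 [208.0, 185.0, 232.0, 204.0] med [0.482 0.002 0.021]
scene chocolate 0.61 [231.0, 154.0, 240.0, 161.0] med [0.605 0.138 0.036]
scene stand 0.98 [216.0, 102.0, 280.0, 172.0] med [0.67  0.164 0.023]
scene giftbox 0.87 [264.0, 202.0, 331.0, 253.0] med [ 0.636 -0.237  0.011]
scene giftbox 0.71 [202.0, 212.0, 262.0, 267.0] med [ 0.429 -0.175  0.009]
scene giftbox 0.55 [292.0, 347.0, 366.0, 420.0] med [ 0.43  -0.695  0.009]
scene biscuit_1 0.38 [238.0, 107.0, 250.0, 116.0
[... 290 characters left out ...]
olate 0.54 [164.0, 200.0, 171.0, 210.0] med [0.608 0.143 0.04 ]
top stand 0.86 [130.0, 156.0, 196.0, 220.0] med [0.661 0.148 0.139]
top stand 0.67 [136.0, 166.0, 147.0, 179.0] med [0.694 0.205 0.157]
top stand 0.3 [164.0, 201.0, 170.0, 207.0] med [0.609 0.143 0.041]
top giftbox 0.94 [396.0, 239.0, 447.0, 285.0] med [ 0.431 -0.694  0.01 ]
top giftbox 0.7 [262.0, 181.0, 307.0, 222.0] med [ 0.641 -0.232  0.011]
top giftbox 0.59 [246.0, 238.0, 287.0, 280.0] med [ 0.434 -0.178  0.01 ]
top biscuit_1 0.71 [146.0, 190.0, 162.0, 202.0] med [0.627 0.162 0.156]
top biscuit_1 0.47 [138.0, 166.0, 149.0, 178.0] med [0.694 0.204 0.157]
top biscuit_1 0.38 [163.0, 198.0, 172.0, 208.0] med [0.609 0.143 0.041]
```

```bash
python3 - <<'E'
import cv2,numpy as np
s=cv2.imread("pics/scene0.png");t=cv2.imread("pics/top0.png")
a=cv2.resize(s[95:275,195:335],None,fx=2.9,fy=2.9,interpolation=cv2.INTER_CUBIC)
b=cv2.resize(t[150:300,125:315],None,fx=2.05,fy=2.05,interpolation=cv2.INTER_CUBIC)
b=cv2.copyMakeBorder(b,0,a.shape[0]-b.shape[0],0,0,cv2.BORDER_CONSTANT)
cv2.imwrite("pics/c1.png",np.hstack([a,b])); print(np.hstack([a,b]).shape)
a=cv2.resize(t[225:262,190:230],None,fx=12,fy=12,interpolation=cv2.INTER_CUBIC);
b=cv2.resize(t[190:215,150:185],None,fx=11,fy=11,interpolation=cv2.INTER_CUBIC)
b=cv2.copyMakeBorder(b,0,max(0,a.shape[0]-b.shape[0]),0,0,cv2.BORDER_CONSTANT)
cv2.imwrite("pics/c2.png",np.hstack([a,b])[:600,:800])
E
```

```text
(522, 795, 3)
```

View pics/c1.png

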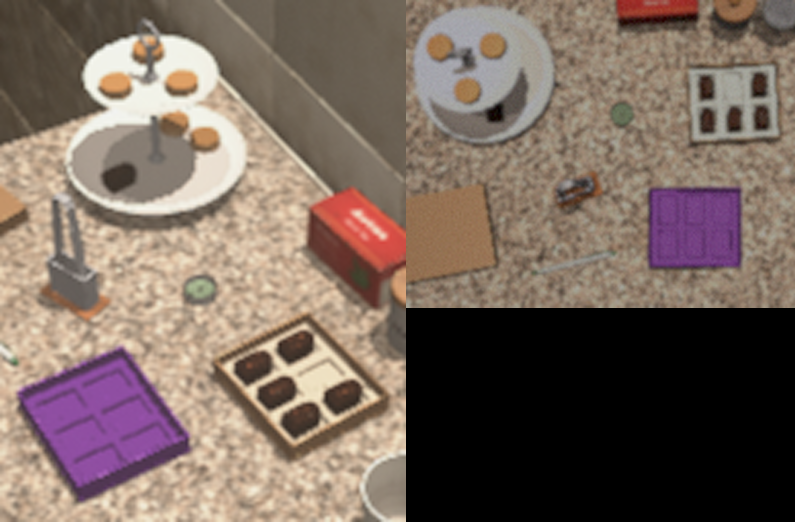

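View pics/top0.png

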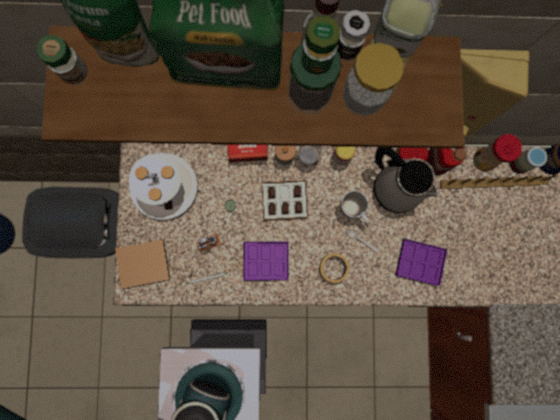

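```bash
python3 - <<'E'
from h import *
for n in ("scene","top"):
    im=cv2.imread(f"pics/{n}0.png"); d=np.load(f"{n}0.npy"); P=cloud(n,d); ok=d>0
    hsv=cv2.cvtColor(im,cv2.COLOR_BGR2HSV); X,Y,Z=P[...,0],P[...,1],P[...,2]
    def near(x,y,r): return ok&(np.hypot(X-x,Y-y)<r)
    def show(t,m):
        q=P[m]; print(n,t,len(q),"mean",np.round(q.mean(0),4),"z",np.round(np.percentile(q[:,2],[2,50,98]),4)) if len(q) else print(n,t,0)
        if len(q)>3:
            c,s,a=cv2.minAreaRect((q[:,:2]*1000).astype(np.float32)); print("   rect",np.round(c,1),np.round(s,1),round(a,1))
    h=near(.488,.008,.06)
    show("tongs>0.13",h&(Z>.13)); show("tongs.07-.13",h&(Z>.07)&(Z<.13)); show("rim",h&(Z>.045)&(Z<.058))
    show("foot",h&(Z<.03)&(Z>.004)); show("foot colour",h&(hsv[...,1]>110)&(hsv[...,0]<15)&(Z<.03))
    c=near(.607,.14,.035)&(hsv[...,2]<60)
    show("choc",c); show("choc top",c&(Z>.037)&(Z<.05))
    st=near(.66,.165,.13)
    show("upper",st&(Z>.138)&(Z<.152)); show("rimlow",st&(Z>.023)&(Z<.031)); show("post",st&(Z>.17))
    b=near(.64,-.235,.11); show("boxrim",b&(Z>.021)&(Z<.03)&(hsv[...,2]>60))
    show("boxchoc",b&(hsv[...,2]<60)&(Z>.02)); show("boxall",b&(Z>.005))
    show("high",ok&(Z>.25)&(X>.3)&(X<1)&(abs(Y)<.5))
    hi=ok&(Z>.1)&(X>.3)&(X<1.0)&(Y>-.4)&(Y<.35); print("minx of z>.1 excluding stand:",np.round(np.percentile(X[hi&~near(.66,.165,.13)&~near(.488,.008,.06)],[0,1,5]),3))
E
```

```text
scene tongs>0.13 42 mean [0.4872 0.0106 0.1433] z [0.1303 0.1424 0.1553]
   rect [487.2  13. ] [13.5 31. ] 23.9
scene tongs.07-.13 100 mean [0.4864 0.0116 0.0984] z [0.0713 0.0973 0.1285]
   rect [485.9  12.9] [16.9 38.8] 15.0
scene rim 57 mean [0.4853 0.012  0.0494] z [0.0452 0.049  0.0561]
   rect [485.2  13.7] [28.5 64. ] 25.9
scene foot 145 mean [0.4837 0.0051 0.0138] z [0.004  0.0113 0.0293]
   rect [492.6  11.3] [109.3  94.8] 3.5
scene foot colour 58 mean [0.485  0.0021 0.0028] z [-0.0017  0.0026  0.0083]
   rect [480.    7.2] [39.9 78.5] 48.5
scene choc 2 mean [0.5935 0.1394 0.036 ] z [0.0346 0.036  0.0373]
scene choc top 1 mean [0.5925 0.1411 0.0374] z [0.0374 0.0374 0.0374]
scene upper 788 mean [0.6718 0.1656 0.1448] z [0.1391 0.1446 0.1515]
   rect [671.9 164.5] [162.2 155.8] 89.6
scene rimlow 427 mean [0.6692 0.1626 0.0257] z [0.023  0.0252 0.0306]
   rect [667.7 160.4] [211.1 219.2] 64.4
scene post 50 mean [0.671  0.1639 0.1978] z [0.1723 0.1958 0.2198]
   rect [671.6 164.4] [ 9.4 40.2] 11.4
scene boxrim 505 mean [ 0.6261 -0.24    0.0249] z [0.0213 0.0248 0.0294]
   rect 
[... 1285 characters left out ...]
.6511 0.137  0.0261] z [0.0231 0.0258 0.0306]
   rect [667.3 154.3] [194.5 220. ] 51.7
top post 9805 mean [0.7031 0.1306 0.821 ] z [0.7919 0.8004 0.9615]
   rect [707.  127.3] [184.8 165.1] 89.7
top boxrim 318 mean [ 0.634  -0.2369  0.0257] z [0.0214 0.0258 0.0297]
   rect [ 635.5 -237.2] [126.6 148.1] 3.7
top boxchoc 3912 mean [ 0.6986 -0.2316  0.8928] z [0.0296 0.9242 1.0387]
   rect [ 668.8 -232.7] [160.8 216.2] 3.8
top boxall 13260 mean [ 0.6793 -0.2391  0.7586] z [0.0072 0.8018 1.0432]
   rect [ 641.4 -233.9] [216.1 215.4] 63.6
top high 62520 mean [ 0.7311 -0.1053  0.8559] z [0.5268 0.8168 1.0287]
   rect [734.  -0.] [1000.2  219.4] 89.9
minx of z>.1 excluding stand: [0.624 0.626 0.638]
```

```bash
cat > fit.py <<'E'
from h import *
from scipy.optimize import minimize
def outline():
    a=np.linspace(-np.pi/2,np.pi/2,15); e=np.c_[8+12*np.cos(a),12*np.sin(a)]
    return np.vstack([e,[-20,12],[-20,-12]])/1000
def hull(n,x,y,yaw,z0,sc,u0,v0,shape,ins=1.0):
    o=outline(); c,s=np.cos(yaw),np.sin(yaw)
    pts=[]
    for z,k in((0,1),(.019,1),(.022,.8)):
        w=np.c_[x+k*(c*o[:,0]-s*o[:,1]),y+k*(s*o[:,0]+c*o[:,1]),np.full(len(o),z0+z)]
        pts+=[proj(n,p) for p in w]
    q=(np.array(pts)-[u0-.5,v0-.5])*sc
    m=np.zeros(shape,np.uint8); cv2.fillConvexPoly(m,cv2.convexHull(np.round(q).astype(np.int32)),1); return m>0
E
python3 - <<'E'
from fit import *
for n,(u0,v0,u1,v1),off in (("scene",(222,146,250,170),(-.0018,-.0007)),("top",(155,192,180,216),(.0018,.0007))):
    im=cv2.imread(f"pics/{n}0.png"); sc=16
    g=cv2.resize(cv2.cvtColor(im[v0:v1,u0:u1],cv2.COLOR_BGR2GRAY),None,fx=sc,fy=sc,interpolation=cv2.INTER_CUBIC).astype(float)
    def cost(p):
        m=hull(n,p[0],p[1],p[2],.02,sc,u0,v0,g.shape)
        ring=cv2.dilate(m.astype(np.uint8),np.ones((33,33)))>0
        return g[m].mean()-g[ring&~m].mean()
    best=min(((cost((.612+off[0]+dx,.145+off[1]+dy,a)),dx,dy,a) for dx in np.arange(-.016,.017,.004) for dy in np.arange(-.016,.017,.004) for a in np.arange(-.5,1.3,.15)))
    r=minimize(cost,[.612+off[0]+best[1],.145+off[1]+best[2],best[3]],method="Nelder-Mead",options=dict(initial_simplex=np.array([.612+off[0]+best[1],.145+off[1]+best[2],best[3]])+np.array([[0,0,0],[.003,0,0],[0,.003,0],[0,0,.15]])))
    print(n,np.round(r.x,4),np.degrees(r.x[2]),r.fun,"minus offset",np.round(r.x[:2]-off,4),"rel stand",np.round(r.x[:2]-off-[.6737,.1652],4))
    v=cv2.resize(im[v0:v1,u0:u1],None,fx=sc,fy=sc,interpolation=cv2.INTER_CUBIC)
    m=hull(n,*r.x,.02,sc,u0,v0,g.shape).astype(np.uint8); cs,_=cv2.findContours(m,0,2); cv2.drawContours(v,cs,-1,(0,255,0),1)
    cv2.imwrite(f"pics/f_{n}.png",v)
a,b=cv2.imread("pics/f_scene.png"),cv2.imread("pics/f_top.png"); cv2.imwrite("pics/f.png",cv2.resize(np.hstack([a,b[:384]]),None,fx=.94,fy=.94))
P=cloud("scene",np.load("scene0.npy")); Q=cloud("top",np.load("top0.npy"))
for C in(P,Q):
    m=(C[...,2]>.2)&(C[...,0]>.45)&(C[...,0]<1)&(abs(C[...,1])<.4)&(np.hypot(C[...,0]-.67,C[...,1]-.165)>.06); q=C[m]
    for lo in np.arange(.2,1.1,.1):
        k=q[(q[:,2]>lo)&(q[:,2]<lo+.1)]; print(round(lo,1),len(k),np.round(np.percentile(k[:,0],[1,50]),3) if len(k) else "")
print([np.round(proj(n,bot.read_state()["tool_pos"])) for n in("scene","top")])
E
```

```text
Traceback (most recent call last):
  File "fit.py", line 11, in hull
    pts+=[proj(n,p) for p in w]
          ~~~~^^^^^
  File "h.py", line 11, in proj
    K,V=cal(n); c=V[:3,:3]@np.asarray(p)+V[:3,3]; q=K@c; return q[:2]/q[2]
        ~~~^^^
  File "h.py", line 5, in cal
    c=bot.get_calibration(n); return np.array(c["intrinsics"]),np.array(c["view"])
ValueError: time passes only in moves, steps and waits
```

View pics/scene0.png

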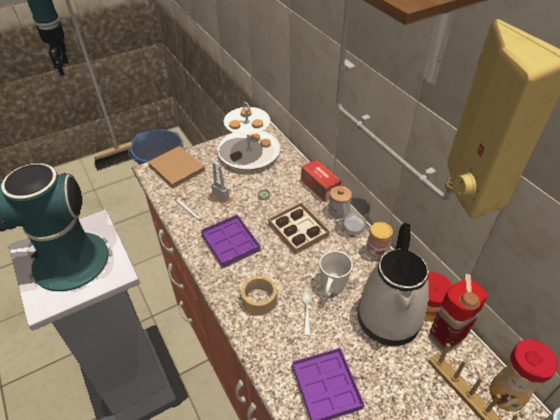

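```bash
sed -i 's/^def cal(n):/import functools\n@functools.cache\ndef cal(n):/' h.py; cat > f1.py <<'E'
from fit import *
def fitchoc(n,im,win,init,z0,tag,sc=16,span=.016,angs=np.arange(-.5,1.3,.15)):
    u0,v0,u1,v1=win
    g=cv2.resize(cv2.cvtColor(im[v0:v1,u0:u1],cv2.COLOR_BGR2GRAY),None,fx=sc,fy=sc,interpolation=cv2.INTER_CUBIC).astype(float)
    def cost(p):
        m=hull(n,p[0],p[1],p[2],z0,sc,u0,v0,g.shape)
        ring=cv2.dilate(m.astype(np.uint8),np.ones((2*sc+1,2*sc+1)))>0
        return g[m].mean()-g[ring&~m].mean()
    x0,y0=init; D=np.linspace(-span,span,7)
    b=min((cost((x0+i,y0+j,a)),x0+i,y0+j,a) for i in D for j in D for a in angs)
    r=minimize(cost,b[1:],method="Nelder-Mead",options=dict(initial_simplex=np.array(b[1:])+np.array([[0,0,0],[.003,0,0],[0,.003,0],[0,0,.15]])))
    v=cv2.resize(im[v0:v1,u0:u1],None,fx=sc,fy=sc,interpolation=cv2.INTER_CUBIC)
    cs,_=cv2.findContours(hull(n,*r.x,z0,sc,u0,v0,g.shape).astype(np.uint8),0,2); cv2.drawContours(v,cs,-1,(0,255,0),1)
    cv2.imwrite(f"pics/{tag}.png",v); return r.x,r.fun,v
E
python3 - <<'E'
from f1 import *
V=[]
for n,win,off in (("scene",(222,146,250,170),np.array([-.0018,-.0007])),("top",(155,192,180,216),np.array([.0018,.0007]))):
    x,f,v=fitchoc(n,cv2.imread(f"pics/{n}0.png"),win,np.array([.612,.145])+off,.02,"f_"+n); V.append(v[:384])
    print(n,np.round(x,4),np.degrees(x[2]),f,"minus offset",np.round(x[:2]-off,4),"rel stand",np.round(x[:2]-off-[.6737,.1652],4))
cv2.imwrite("pics/f.png",cv2.resize(np.hstack(V),None,fx=.9,fy=.9))
for n in("scene","top"):
    C=cloud(n,np.load(n+"0.npy"))
    m=(C[...,2]>.2)&(C[...,0]>.45)&(C[...,0]<1)&(abs(C[...,1])<.4)&(np.hypot(C[...,0]-.67,C[...,1]-.165)>.06); q=C[m]
    for lo in np.arange(.2,1.1,.1):
        k=q[(q[:,2]>lo)&(q[:,2]<lo+.1)]; print(n,round(lo,1),len(k),np.round(np.percentile(k[:,0],[1,50]),3) if len(k) else "")
print([np.round(proj(n,bot.read_state()["tool_pos"])) for n in("scene","top")])
E
```

```text
scene [0.6146 0.1472 0.0858] 4.91578879516126 -63.42522927419856 minus offset [0.6164 0.1479] rel stand [-0.0573 -0.0173]
top [ 0.6129  0.1424 -1.0371] -59.422990416489576 -58.90392451399376 minus offset [0.6111 0.1417] rel stand [-0.0626 -0.0235]
scene 0.2 4043 [0.832 0.837]
scene 0.3 4638 [0.8   0.837]
scene 0.4 5329 [0.802 0.837]
scene 0.5 4725 [0.802 0.837]
scene 0.6 1880 [0.801 0.837]
scene 0.7 0 
scene 0.8 0 
scene 0.9 0 
scene 1.0 0 
top 0.2 0 
top 0.3 0 
top 0.4 135 [0.838 0.84 ]
top 0.5 492 [0.838 0.84 ]
top 0.6 783 [0.838 0.84 ]
top 0.7 11894 [0.625 0.685]
top 0.8 17322 [0.627 0.726]
top 0.9 15008 [0.676 0.733]
top 1.0 5912 [0.696 0.752]
[array([66., 72.]), array([-35., 339.])]
```

View pics/f.png

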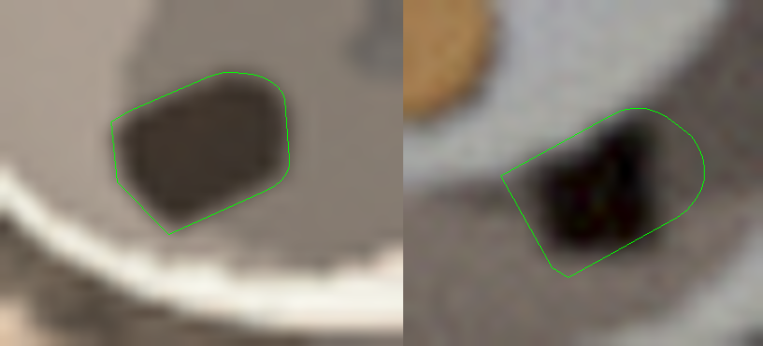

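```bash
cat > f2.py <<'E'
from fit import *
def joint(items,z0,init,span=.012,angs=np.radians(np.arange(-30,61,10)),sc=16):
    data=[]
    for n,im,(u0,v0,u1,v1),off,occ in items:
        g=cv2.resize(cv2.cvtColor(im[v0:v1,u0:u1],cv2.COLOR_BGR2GRAY),None,fx=sc,fy=sc,interpolation=cv2.INTER_CUBIC).astype(float)
        o=np.zeros(g.shape,bool)
        if occ is not None:
            m=np.zeros(g.shape,np.uint8); q=np.array([proj(n,p) for p in occ]); q=(q-[u0-.5,v0-.5])*sc
            cv2.fillConvexPoly(m,cv2.convexHull(np.round(q).astype(np.int32)),1); o=m>0
        lo=np.percentile(g[~o],2); hi=np.median(g[~o]); d=(g<(lo+hi)/2)&~o
        k,l,st,_=cv2.connectedComponentsWithStats(d.astype(np.uint8)); d=l==1+np.argmax(st[1:,4])
        data.append((n,d,o,off,u0,v0,g.shape))
    def cost(p):
        c=0
        for n,d,o,off,u0,v0,s in data:
            h=hull(n,p[0]+off[0],p[1]+off[1],p[2],z0,sc,u0,v0,s)&~o; c+=1-(h&d).sum()/(h|d).sum()
        return c
    D=np.linspace(-span,span,7)
    b=min((cost((init[0]+i,init[1]+j,a)),init[0]+i,init[1]+j,a) for i in D for j in D for a in angs)
    r=minimize(cost,b[1:],method="Nelder-Mead",options=dict(initial_simplex=np.array(b[1:])+np.array([[0,0,0],[.003,0,0],[0,.003,0],[0,0,.15]])))
    return r.x,r.fun,[x[1].sum()/sc**2 for x in data]
E
python3 - <<'E'
from f2 import *
t=np.linspace(0,6.28,60); off=np.array([.0018,.0007])
plate=np.c_[.6737+.0018+.08*np.cos(t),.1652+.0007+.08*np.sin(t),np.full(60,.147)]
S=("scene",cv2.imread("pics/scene0.png"),(224,148,248,166),-off,None); T=("top",cv2.imread("pics/top0.png"),(158,195,178,214),off,plate)
for it in ([S],[T],[S,T]):
    x,f,a=joint(it,.02,(.612,.145)); print(np.round(x,4),np.degrees(x[2]).round(1),round(f,3),a,"r",np.hypot(*(x[:2]-[.6737,.1652])).round(4))
E
```

```text
[0.6171 0.1481 0.062 ] 3.5 0.137 [np.float64(85.5859375)] r 0.0591
[0.6178 0.1467 0.2636] 15.1 0.206 [np.float64(52.75390625)] r 0.0589
[0.6178 0.1475 0.2485] 14.2 0.348 [np.float64(85.5859375), np.float64(52.75390625)] r 0.0587
```

```bash
cat >> h.py <<'E'
def Rt(yaw_y,tilt=0,az=0):
    """tool y horizontal at world angle yaw_y (deg); tool z down, tipped by tilt towards world angle az"""
    y=np.array([np.cos(np.radians(yaw_y)),np.sin(np.radians(yaw_y)),0]); z=np.array([0,0,-1.]); x=np.cross(y,z)
    return np.c_[x,y,z]
def row(pos,Rm,s=None):
    s=s or bot.read_state(); R0=R.from_rotvec(s["tcp_rot"]); d=R0.inv().apply(np.asarray(pos)-s["tool_pos"])
    a=(R0.inv()*R.from_matrix(Rm)).as_rotvec(degrees=True); return np.round(d,4),np.round(a,2)
E
python3 - <<'E'
from h import *
s=bot.read_state(); print(np.round(R.from_rotvec(s["tcp_rot"]).as_matrix(),3).tolist())
for yy in (112,-68): print(yy,row([.489,.013,.225],Rt(yy)))
E
```

```text
[[-0.951, 0.309, 0.0], [0.309, 0.951, 0.0], [-0.0, 0.0, -1.0]]
112 (array([-0.4611, -0.5117,  0.0063]), array([ 1.000e-02,  0.000e+00, -3.998e+01]))
-68 (array([-0.4611, -0.5117,  0.0063]), array([ 0.0000e+00, -1.0000e-02,  1.4002e+02]))
```

```bash
python3 -m inch '[{"dx":-0.461,"dy":-0.512,"dz":0.006,"az":140,"fingers":1},{"dx":-0.461,"dy":-0.512,"dz":0.006,"az":140,"fingers":1},{"dx":-0.461,"dy":-0.512,"dz":0.006,"az":140,"fingers":1},{"dx":-0.461,"dy":-0.512,"dz":0.006,"az":140,"fingers":1},{"dx":-0.461,"dy":-0.512,"dz":0.006,"az":140,"fingers":1},{"dx":-0.461,"dy":-0.512,"dz":0.006,"az":140,"fingers":1},{"dx":-0.461,"dy":-0.512,"dz":0.006,"az":140,"fingers":1},{"dx":-0.461,"dy":-0.512,"dz":0.006,"az":140,"fingers":1},{"dx":-0.461,"dy":-0.512,"dz":0.006,"az":140,"fingers":1},{"dx":-0.461,"dy":-0.512,"dz":0.006,"az":140,"fingers":1},{"dx":-0.461,"dy":-0.512,"dz":0.006,"az":140,"fingers":1},{"dx":-0.461,"dy":-0.512,"dz":0.006,"az":140,"fingers":1},{"dx":-0.461,"dy":-0.512,"dz":0.006,"az":140,"fingers":1},{"dx":-0.461,"dy":-0.512,"dz":0.006,"az":140,"fingers":1},{"dx":-0.461,"dy":-0.512,"dz":0.006,"az":140,"fingers":1}]' 20
python3 - <<'E'
from h import *
s=bot.read_state(); print(np.round(s["q"],2),row([.489,.013,.0865],Rt(-68),s))
ims=[]
for n,(u,v) in(("scene",(215,165)),("top",(207,242))):
    im,d=bot.read_camera(n); cv2.imwrite(f"pics/{n}1.png",im); np.save(n+"1.npy",d); ims.append(cv2.resize(im[v-40:v+40,u-40:u+40],None,fx=4.9,fy=4.9,interpolation=cv2.INTER_CUBIC))
    print(n,proj(n,s["tool_pos"]))
cv2.imwrite("pics/a1.png",np.hstack(ims))
E
```

```text
[ 1.22  0.26  1.6  -0.    1.27 -0.04] (array([-0.4611, -0.5117,  0.1448]), array([ 0.0000e+00, -1.0000e-02,  1.4002e+02]))
scene [66.25422472 72.08322688]
top [-34.92869406 338.70098611]invalid input at $[0]: expected keys dx, dy, dz, ax, ay, az, fingers
```

View pics/a1.png

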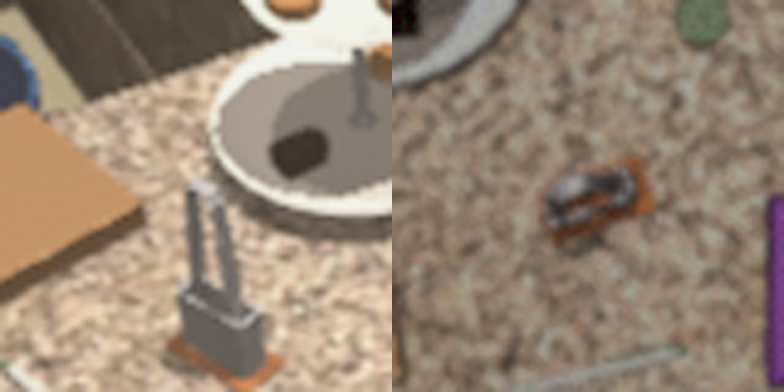

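```bash
python3 -m inch '[{"dx":-0.461,"dy":-0.512,"dz":0.006,"ax":0,"ay":0,"az":140,"fingers":1},{"dx":-0.461,"dy":-0.512,"dz":0.006,"ax":0,"ay":0,"az":140,"fingers":1},{"dx":-0.461,"dy":-0.512,"dz":0.006,"ax":0,"ay":0,"az":140,"fingers":1},{"dx":-0.461,"dy":-0.512,"dz":0.006,"ax":0,"ay":0,"az":140,"fingers":1},{"dx":-0.461,"dy":-0.512,"dz":0.006,"ax":0,"ay":0,"az":140,"fingers":1},{"dx":-0.461,"dy":-0.512,"dz":0.006,"ax":0,"ay":0,"az":140,"fingers":1},{"dx":-0.461,"dy":-0.512,"dz":0.006,"ax":0,"ay":0,"az":140,"fingers":1},{"dx":-0.461,"dy":-0.512,"dz":0.006,"ax":0,"ay":0,"az":140,"fingers":1},{"dx":-0.461,"dy":-0.512,"dz":0.006,"ax":0,"ay":0,"az":140,"fingers":1},{"dx":-0.461,"dy":-0.512,"dz":0.006,"ax":0,"ay":0,"az":140,"fingers":1},{"dx":-0.461,"dy":-0.512,"dz":0.006,"ax":0,"ay":0,"az":140,"fingers":1},{"dx":-0.461,"dy":-0.512,"dz":0.006,"ax":0,"ay":0,"az":140,"fingers":1},{"dx":-0.461,"dy":-0.512,"dz":0.006,"ax":0,"ay":0,"az":140,"fingers":1},{"dx":-0.461,"dy":-0.512,"dz":0.006,"ax":0,"ay":0,"az":140,"fingers":1},{"dx":-0.461,"dy":-0.512,"dz":0.006,"ax":0,"ay":0,"az":140,"fingers":1}]' 20
python3 - <<'E'
from h import *
s=bot.read_state(); print(np.round(s["q"],2),row([.489,.013,.0865],Rt(-68),s))
ims=[]
for n in("scene","top"):
    u,v=np.round(proj(n,s["tool_pos"])).astype(int); print(n,u,v)
    im,d=bot.read_camera(n); cv2.imwrite(f"pics/{n}1.png",im); np.save(n+"1.npy",d); ims.append(cv2.resize(im[v-45:v+45,u-45:u+45],None,fx=4.4,fy=4.4,interpolation=cv2.INTER_CUBIC))
    P=cloud(n,d); m=(d>0)&(np.hypot(P[...,0]-.489,P[...,1]-.013)<.075)&(P[...,2]>.2)
    for lo,hi in((.225,.26),(.26,.3),(.3,.34)):
        q=P[m&(P[...,2]>lo)&(P[...,2]<hi)]; print(lo,len(q), *[np.round(w,1) for w in cv2.minAreaRect((q[:,:2]*1000).astype(np.float32))] if len(q)>3 else "")
cv2.imwrite("pics/a2.png",np.hstack(ims))
E
```

```text
time: 2.68
tool_pos: [0.4888, 0.0129, 0.2254]
tcp_rot: [-3.083, -0.605, -0.0]
wrist_force: [-0.5, -0.2, 0.5]
width: 0.996
[-0.02 -0.09  2.    0.    1.23  1.16] (array([0.0002, 0.    , 0.1389]), array([ 0.  , -0.02,  0.21]))
scene 213 144
0.225 85 [484.6  11.7] [ 25.3 113.6] 20.5
0.26 221 [484.1  10. ] [ 30.6 148. ] 22.4
0.3 425 [480.8   9.8] [ 32.4 145.7] 24.8
top 200 238
0.225 3
0.26 41 [483.2   9.7] [ 28.1 148.4] 28.1
0.3 72 [480.3   5.9] [ 25.7 143.8] 31.5
```

View pics/a2.png

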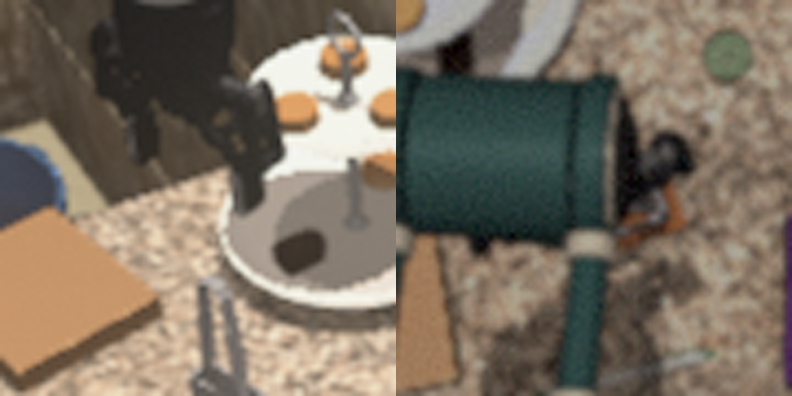

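```bash
python3 -m inch '[{"dx":0,"dy":0,"dz":0.05,"ax":0,"ay":0,"az":0,"fingers":1},{"dx":0,"dy":0,"dz":0.1,"ax":0,"ay":0,"az":0,"fingers":1},{"dx":0,"dy":0,"dz":0.125,"ax":0,"ay":0,"az":0,"fingers":0.5},{"dx":0,"dy":0,"dz":0.139,"ax":0,"ay":0,"az":0,"fingers":0},{"dx":0,"dy":0,"dz":0.139,"ax":0,"ay":0,"az":0,"fingers":-0.1},{"dx":0,"dy":0,"dz":0.139,"ax":0,"ay":0,"az":0,"fingers":-0.1},{"dx":0,"dy":0,"dz":0.139,"ax":0,"ay":0,"az":0,"fingers":-0.1},{"dx":0,"dy":0,"dz":0.139,"ax":0,"ay":0,"az":0,"fingers":-0.1}]' 20
python3 -m inch '[{"dx":0,"dy":0,"dz":0,"ax":0,"ay":0,"az":0,"fingers":-0.26},{"dx":0,"dy":0,"dz":0,"ax":0,"ay":0,"az":0,"fingers":-0.26},{"dx":0,"dy":0,"dz":0,"ax":0,"ay":0,"az":0,"fingers":-0.26},{"dx":0,"dy":0,"dz":0,"ax":0,"ay":0,"az":0,"fingers":-0.26}]' 20
```

```text
time: 3.78
tool_pos: [0.4895, 0.013, 0.0874]
tcp_rot: [3.083, 0.604, 0.003]
wrist_force: [-0.0, -0.3, -0.2]
width: 0.45
time: 4.28
tool_pos: [0.4898, 0.013, 0.0875]
tcp_rot: [3.082, 0.604, 0.004]
wrist_force: [0.2, 0.7, 1.6]
width: 0.371
```

```bash
python3 -m inch '[{"dx":0,"dy":0,"dz":-0.01,"ax":0,"ay":0,"az":0,"fingers":-0.26},{"dx":0,"dy":0,"dz":-0.03,"ax":0,"ay":0,"az":0,"fingers":-0.26},{"dx":0,"dy":0,"dz":-0.06,"ax":0,"ay":0,"az":0,"fingers":-0.26},{"dx":0,"dy":0,"dz":-0.09,"ax":0,"ay":0,"az":0,"fingers":-0.26},{"dx":0,"dy":0,"dz":-0.12,"ax":0,"ay":0,"az":0,"fingers":-0.26},{"dx":0,"dy":0,"dz":-0.12,"ax":0,"ay":0,"az":0,"fingers":-0.26},{"dx":0,"dy":0,"dz":-0.12,"ax":0,"ay":0,"az":0,"fingers":-0.26}]' 20
cat > tg.py <<'E'
from h import *
def looktongs(tag,L=.103):
    """L: tongs z at the grasp point; prints measured strips near the tips in the scene picture"""
    s=bot.read_state(); Rm=R.from_rotvec(s["tcp_rot"]).as_matrix(); tip=s["tool_pos"]+Rm[:,2]*(L-.019)
    print("TCP",np.round(s["tool_pos"],4),"exp tip",np.round(tip,4)); V=[]
    for n in("scene","top"):
        im,d=bot.read_camera(n); cv2.imwrite(f"pics/{n}_{tag}.png",im); np.save(f"{n}_{tag}.npy",d); P=cloud(n,d)
        q=(P-tip)@Rm; q[...,2]*=-1   # tongs frame-ish: x,y along tool, z up the tongs
        m=(d>0)&(abs(q[...,0])<.03)&(abs(q[...,1])<.04)&(q[...,2]>-.02)&(q[...,2]<.075)
        for lo in np.arange(-.02,.075,.008):
            k=m&(q[...,2]>=lo)&(q[...,2]<lo+.008)
            if k.any():
                y=q[k][:,1]*1000; print(n,round(lo,3),"x",np.round(np.median(q[k][:,0])*1000,1),"y",[int(v) for v in np.sort(y)])
        u,v=np.round(proj(n,tip)).astype(int); w=im[max(v-40,0):v+40,max(u-40,0):u+40]; V.append(cv2.resize(w,(392,392),interpolation=cv2.INTER_CUBIC))
    cv2.imwrite(f"pics/v_{tag}.png",np.hstack(V))
E
python3 -c "
from tg import *
looktongs('lift')"
```

```text
time: 5.15
tool_pos: [0.4889, 0.013, 0.2069]
tcp_rot: [3.083, 0.604, 0.002]
wrist_force: [0.1, 0.1, -0.9]
width: 0.365
TCP [0.4889 0.013  0.2069] exp tip [0.489  0.013  0.1229]
scene -0.004 x 0.6 y [-23, -19, 15, 16, 17, 19]
scene 0.004 x -2.6 y [-29, -23, -22, -22, -22, -19, 16, 16, 16, 17, 18, 18, 19]
scene 0.012 x -4.2 y [-26, -24, -23, -20, -20, -19, -16, 17, 18, 18, 19]
scene 0.02 x -1.3 y [-23, -21, -21, -20, -20, 18, 18, 19, 20]
scene 0.028 x -2.4 y [-21, -20, -19, 14, 16, 17, 18, 19, 20, 20, 20]
scene 0.036 x -3.1 y [-20, -20, -20, -19, -18, -17, 11, 14, 15, 17, 19, 22]
scene 0.044 x -2.4 y [-19, -16, 13, 16, 16, 16, 17, 17, 18, 19]
scene 0.052 x -2.8 y [-18, -17, -16, -15, 12, 13, 14, 15, 16]
scene 0.06 x -0.3 y [-17, -17, -16, -16, -15, -14, -14, -14, 13, 13, 13, 14, 15, 15, 16, 16, 16, 17]
scene 0.068 x -2.7 y [-17, -16, -16, -16, -15, -12, -12, 10, 12, 13, 14, 14]
top 0.028 x -5.1 y [21]
```

View pics/v_lift.png

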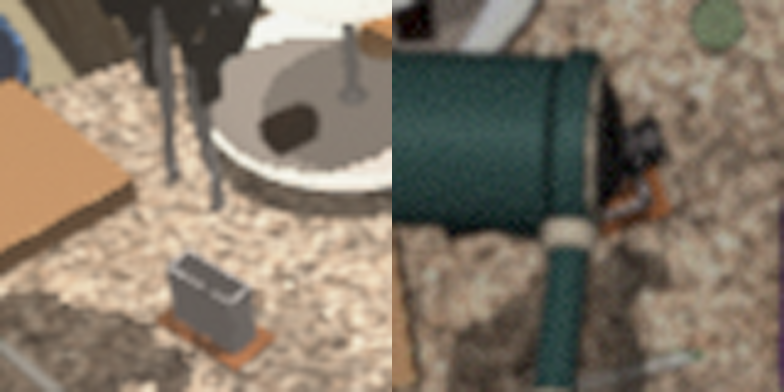

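```bash
cat >> tg.py <<'E'
def pose(tip,yaw,tilt,L=.103,dy=0.0):
    """TCP pose that puts tongs tips at tip; tongs lean back from azimuth yaw by tilt (deg)"""
    p,t=np.radians(yaw),np.radians(tilt)
    z=np.array([np.sin(t)*np.cos(p),np.sin(t)*np.sin(p),-np.cos(t)]); y=np.array([np.sin(p),-np.cos(p),0]); x=np.cross(y,z)
    return np.asarray(tip)-z*(L-.019)+y*dy, np.c_[x,y,z]
E
python3 -c "
from tg import *
c=np.array([.6155,.1472,.029]); f=np.radians(8); tip=c+.0018*np.array([np.cos(f),np.sin(f),0])
p,Rm=pose(tip,8,30,dy=.001); pre=p-Rm[:,2]*.08
print('pre',row(pre,Rm)); print(p,pre, 'tip',tip)"
```

```text
pre (array([ 0.0904, -0.0949,  0.0349]), array([-3.72, 29.87, 13.84]))
[0.5758304  0.14061497 0.10174613] [0.53621967 0.13504805 0.17102817] tip [0.61728248 0.14745051 0.029     ]
```

```bash
python3 -m inch '[{"dx":0.01,"dy":-0.011,"dz":0.004,"ax":-0.5,"ay":4,"az":1.8,"fingers":-0.26},{"dx":0.025,"dy":-0.026,"dz":0.01,"ax":-1.2,"ay":9,"az":4,"fingers":-0.26},{"dx":0.045,"dy":-0.047,"dz":0.017,"ax":-1.9,"ay":15,"az":7,"fingers":-0.26},{"dx":0.065,"dy":-0.068,"dz":0.025,"ax":-2.7,"ay":21,"az":10,"fingers":-0.26},{"dx":0.081,"dy":-0.085,"dz":0.031,"ax":-3.4,"ay":26.5,"az":12.4,"fingers":-0.26},{"dx":0.09,"dy":-0.095,"dz":0.035,"ax":-3.7,"ay":29.9,"az":13.8,"fingers":-0.26},{"dx":0.09,"dy":-0.095,"dz":0.035,"ax":-3.7,"ay":29.9,"az":13.8,"fingers":-0.26},{"dx":0.09,"dy":-0.095,"dz":0.035,"ax":-3.7,"ay":29.9,"az":13.8,"fingers":-0.26}]' 20
python3 -c "
from tg import *
looktongs('pre')
c=np.array([.6155,.1472,.029]); f=np.radians(8); tip=c+.0018*np.array([np.cos(f),np.sin(f),0])
print(bot.read_state()['q'].round(2) if hasattr(bot.read_state()['q'],'round') else bot.read_state()['q'])
p,Rm=pose(tip,8,30,dy=.001); print(row(p,Rm))"
```

```text
time: 6.25
tool_pos: [0.5355, 0.1347, 0.1704]
tcp_rot: [-2.993, -0.211, -0.8]
wrist_force: [1.1, 0.8, -1.3]
width: 0.376
TCP [0.5355 0.1347 0.1704] exp tip [0.577  0.1406 0.0976]
scene -0.004 x -7.1 y [20]
scene 0.004 x -4.6 y [15, 18, 18, 18, 19, 20, 23]
scene 0.012 x -1.1 y [17, 18, 19, 20]
scene 0.02 x -4.5 y [17, 18, 19, 20, 23]
scene 0.028 x -2.1 y [13, 18, 20, 20]
scene 0.036 x -4.4 y [13, 14, 17, 18, 21, 21, 22, 24]
scene 0.044 x 0.3 y [14, 16, 19]
scene 0.052 x -4.2 y [14, 16, 16, 18, 20]
scene 0.06 x -1.6 y [10, 10, 13, 13, 14, 15, 16, 17, 17]
scene 0.068 x -6.2 y [13, 13, 15, 19]
top -0.004 x -1.3 y [-18]
top 0.004 x 5.9 y [-18, 20, 22]
top 0.012 x 5.4 y [-19, -18, -18, 20, 22]
top 0.02 x 2.6 y [-17, 21]
top 0.028 x 3.0 y [-19, 20, 21, 23]
top 0.036 x 2.8 y [-17, -17, 20, 20, 20]
top 0.044 x 3.4 y [18, 18, 20]
top 0.052 x 0.9 y [-15, 16, 18]
top 0.06 x 8.1 y [16, 18]
top 0.068 x 7.0 y [-13, -13, -13, 15]
[ 0.23 -0.22  2.31 -0.09  0.54  1.72]
(array([-0.0004, -0.0005,  0.0803]), array([-0.01, -0.03,  0.01]))
```

View pics/v_pre.png

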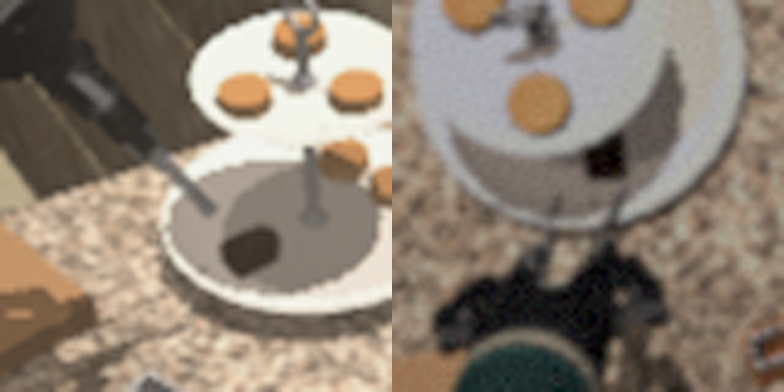

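```bash
python3 - <<'E'
from f2 import *
t=np.linspace(0,6.28,60); off=np.array([.0018,.0007])
plate=np.c_[.6737+.0018+.082*np.cos(t),.1652+.0007+.082*np.sin(t),np.full(60,.149)]
av=lambda n,ts:np.mean([cv2.imread(f"pics/{n}{k}.png") for k in ts],0).astype(np.uint8)
S=("scene",av("scene",["0","1","_pre","_lift"]),(224,148,248,166),-off,None); T=("top",av("top",["0","_pre"]),(158,195,178,214),off,plate)
for it in ([S],[T],[S,T]):
    for ang in (np.radians([-10,0]),np.radians([10,20])):
        x,f,a=joint(it,.02,(.616,.147),span=.006,angs=ang); print(np.round(x,4),np.degrees(x[2]).round(1),round(f,3),"r",np.hypot(*(x[:2]-[.6737,.1652])).round(4))
# top visible dark blob: square end edge direction
n,im,(u0,v0,u1,v1),_,_=T; sc=8
g=cv2.resize(cv2.cvtColor(im[v0:v1,u0:u1],cv2.COLOR_BGR2GRAY),None,fx=sc,fy=sc,interpolation=cv2.INTER_CUBIC)
d=(g<45); print((g.min(),np.median(g)))
K,V=cal("top")
for z in(.042,):
    v,u=np.nonzero(d); ray=np.c_[((u+.5)/sc-.5+u0-K[0,2])/K[0,0],((v+.5)/sc-.5+v0-K[1,2])/K[1,1],np.ones(len(u))]@V[:3,:3]
    c=-V[:3,:3].T@V[:3,3]; p=c+ray*((z-c[2])/ray[:,2])[:,None]; p=p[:,:2]-off
    for lo in np.arange(p[:,0].min(),p[:,0].max(),.004):
        q=p[(p[:,0]>=lo)&(p[:,0]<lo+.004)]; print(round(lo,4),np.round([q[:,1].min(),q[:,1].max()],4))
E
```

```text
[0.618  0.1482 0.2582] 14.8 0.123 r 0.0583
[0.618  0.1491 0.2612] 15.0 0.123 r 0.058
[0.6182 0.1472 0.2309] 13.2 0.152 r 0.0584
[0.6182 0.1466 0.256 ] 14.7 0.149 r 0.0586
[0.6176 0.1471 0.1405] 8.0 0.287 r 0.059
[0.6179 0.1474 0.2012] 11.5 0.284 r 0.0586
(np.uint8(3), np.float64(108.0))
0.5947 [0.1302 0.1524]
0.5987 [0.1299 0.1533]
0.6027 [0.13   0.1551]
0.6067 [0.1305 0.1552]
0.6107 [0.1311 0.1541]
0.6147 [0.1308 0.1465]
0.6187 [0.1314 0.1419]
```

```bash
python3 -c "
from tg import *
c=np.array([.6165,.1474,.029]); f=np.radians(11); tip=c+.0018*np.array([np.cos(f),np.sin(f),0])
p,Rm=pose(tip,11,30)
for b in (.08,.03,0): print(b,row(p-Rm[:,2]*b,Rm))"
```

```text
0.08 (array([0.0007, 0.0026, 0.0008]), array([ 1.49, -0.03, -2.59]))
0.03 (array([0.0006, 0.0013, 0.0508]), array([ 1.49, -0.03, -2.59]))
0 (array([0.0006, 0.0005, 0.0808]), array([ 1.49, -0.03, -2.59]))
```

```bash
python3 -m inch '[{"dx":0.0007,"dy":0.0026,"dz":0.005,"ax":1.5,"ay":0,"az":-2.6,"fingers":-0.26},{"dx":0.0007,"dy":0.0022,"dz":0.02,"ax":1.5,"ay":0,"az":-2.6,"fingers":-0.26},{"dx":0.0006,"dy":0.0017,"dz":0.04,"ax":1.5,"ay":0,"az":-2.6,"fingers":-0.26},{"dx":0.0006,"dy":0.001,"dz":0.06,"ax":1.5,"ay":0,"az":-2.6,"fingers":-0.26},{"dx":0.0006,"dy":0.0005,"dz":0.074,"ax":1.5,"ay":0,"az":-2.6,"fingers":-0.26},{"dx":0.0006,"dy":0.0005,"dz":0.081,"ax":1.5,"ay":0,"az":-2.6,"fingers":-0.26},{"dx":0.0006,"dy":0.0005,"dz":0.081,"ax":1.5,"ay":0,"az":-2.6,"fingers":-0.26},{"dx":0.0006,"dy":0.0005,"dz":0.081,"ax":1.5,"ay":0,"az":-2.6,"fingers":-0.26}]' 20
python3 -c "
from tg import *
looktongs('dn')
c=np.array([.6165,.1474,.029]); f=np.radians(11); tip=c+.0018*np.array([np.cos(f),np.sin(f),0])
p,Rm=pose(tip,11,30); print(row(p,Rm))"
```

```text
time: 7.35
tool_pos: [0.5774, 0.1398, 0.1021]
tcp_rot: [-2.973, -0.287, -0.799]
wrist_force: [0.7, 0.6, -0.6]
width: 0.374
TCP [0.5774 0.1398 0.1021] exp tip [0.6187 0.1479 0.0294]
scene -0.02 x 6.9 y [-37, -36, -32, -31, -28, -25, -24, -4, 0, 0, 2, 3, 4, 5, 6, 6, 7, 11, 12, 14, 16, 16, 17, 19, 20, 20, 20, 21, 24, 25, 26, 27, 28, 28, 28, 29, 29, 29, 30, 30, 32, 33, 33, 36, 36, 36, 37, 38, 39, 39]
scene -0.012 x -9.7 y [-38, -36, -32, -3, 10, 10, 11, 13, 14, 17, 18, 18, 18, 19, 19, 19, 20, 22, 25, 27, 28, 32, 32, 36, 37, 38, 39]
scene -0.004 x -19.7 y [-39, -37, -35, -35, -34, -33, -31, -29, -27, -27, -26, -23, -23, -19, -19, -14, -3, 1, 1, 6, 6, 8, 8, 9, 9, 10, 11, 12, 13, 13, 15, 15, 15, 16, 18, 18, 18, 19, 19, 24, 26, 27, 28, 29, 29, 33, 33, 34, 36, 38]
scene 0.004 x -20.9 y [-37, -35, -32, -21, -12, -9, -7, -7, -3, -3, -1, -1, 0, 0, 2, 5, 5, 6, 7, 7, 7, 8, 8, 9, 9, 10, 11, 12, 14, 17, 19, 20, 21, 21, 21, 23, 27, 34, 35, 38, 38, 39]
scene 0.012 x -14.7 y [-9, -7, -7, -6, -2, 0, 1, 2, 3, 4, 4, 4, 6, 6, 6, 6, 7, 11, 12, 14, 18, 19, 20, 20]
scene 0.02 x -8.7 y [-3, -1, 1, 4, 17, 18, 1
[... 1003 characters left out ...]
04 x -19.2 y [-23, -23, -22, -19, -16, -15, -11, -10, -10, -10, -10, -8, -7, -7, -6, -3, -3, 0, 1, 2, 3, 6, 8, 9, 10, 10, 11, 11, 12, 13, 14, 16, 17, 18, 20, 21, 22, 22, 23, 25, 27, 28, 29, 30, 32, 33, 33, 36, 37]
top 0.012 x -3.0 y [-22, -18, -16, -13, -9, -9, -8, -8, -7, -7, -4, -3, -3, -3, -2, -1, -1, -1, 0, 0, 1, 1, 2, 4, 5, 5, 5, 6, 7, 8, 8, 8, 10, 10, 12, 12, 20]
top 0.02 x -9.9 y [-18, -5, -4, -3, -1, 0, 1, 2, 4]
top 0.028 x 6.0 y [-19, -18, 21, 23]
top 0.036 x 1.3 y [18, 19, 21, 21]
top 0.044 x 7.5 y [-17]
top 0.052 x 1.8 y [-16, 16, 17, 19, 20]
top 0.06 x 6.0 y [15, 18]
top 0.068 x 3.6 y [-14, -14, -13, -12, -12, 16]
(array([-0.0007,  0.0001,  0.0004]), array([-0.01, -0.11,  0.01]))
```

View pics/v_dn.png

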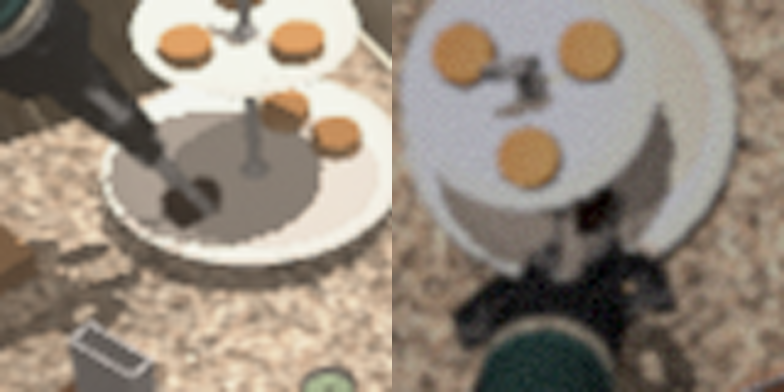

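```bash
python3 -m inch '[{"dx":0,"dy":0,"dz":0,"ax":0,"ay":0,"az":0,"fingers":-0.32},{"dx":0,"dy":0,"dz":0,"ax":0,"ay":0,"az":0,"fingers":-0.4},{"dx":0,"dy":0,"dz":0,"ax":0,"ay":0,"az":0,"fingers":-0.6},{"dx":0,"dy":0,"dz":0,"ax":0,"ay":0,"az":0,"fingers":-0.6},{"dx":0,"dy":0,"dz":0,"ax":0,"ay":0,"az":0,"fingers":-0.6},{"dx":0,"dy":0,"dz":0,"ax":0,"ay":0,"az":0,"fingers":-0.6}]' 25
```

```text
time: 8.2
tool_pos: [0.5778, 0.14, 0.1032]
tcp_rot: [-2.972, -0.287, -0.801]
wrist_force: [-3.9, 0.5, 6.0]
width: 0.306
```

```bash
python3 -m inch '[{"dx":0,"dy":0,"dz":-0.004,"ax":0,"ay":0,"az":0,"fingers":-0.6},{"dx":0,"dy":0,"dz":-0.012,"ax":0,"ay":0,"az":0,"fingers":-0.6},{"dx":0,"dy":0,"dz":-0.025,"ax":0,"ay":0,"az":0,"fingers":-0.6},{"dx":0,"dy":0,"dz":-0.04,"ax":0,"ay":0,"az":0,"fingers":-0.6},{"dx":0,"dy":0,"dz":-0.06,"ax":0,"ay":0,"az":0,"fingers":-0.6},{"dx":0,"dy":0,"dz":-0.08,"ax":0,"ay":0,"az":0,"fingers":-0.6},{"dx":0,"dy":0,"dz":-0.09,"ax":0,"ay":0,"az":0,"fingers":-0.6},{"dx":0,"dy":0,"dz":-0.09,"ax":0,"ay":0,"az":0,"fingers":-0.6},{"dx":0,"dy":0,"dz":-0.09,"ax":0,"ay":0,"az":0,"fingers":-0.6}]' 25
python3 -c "
from tg import *
looktongs('up')" | grep -v xx
```

```text
time: 9.32
tool_pos: [0.5332, 0.1313, 0.1805]
tcp_rot: [-2.972, -0.287, -0.8]
wrist_force: [0.4, 0.3, 0.0]
width: 0.299
TCP [0.5332 0.1313 0.1805] exp tip [0.5746 0.1394 0.1079]
scene -0.012 x -1.8 y [6, 7, 7, 8, 10, 12]
scene -0.004 x -7.6 y [-7, 2, 5, 5, 6, 7, 7, 8, 8, 10, 11, 11, 11, 11, 13]
scene 0.004 x -5.5 y [-10, -7, -6, -4, -4, -2, -1, -1, 0, 0, 1, 3, 3, 4, 6, 8, 8, 9, 9, 9, 9, 10, 10, 10, 10, 11, 12, 13, 13, 13, 14]
scene 0.012 x -14.3 y [-17, -15, -9, -9, -8, -7, -6, -5, -4, -1, 0, 0, 1, 4, 4, 7, 7, 7, 7, 8, 9, 11, 11, 12, 12, 12, 14, 14, 16]
scene 0.02 x -12.9 y [-7, -6, 1, 4, 8, 11, 15, 15, 16, 16, 17]
scene 0.028 x -2.3 y [9, 11, 13, 17, 17, 20]
scene 0.036 x -3.1 y [12, 14, 15, 16, 17]
scene 0.044 x -2.7 y [11, 12, 12, 14, 14, 15, 18]
scene 0.052 x -4.7 y [7, 10, 11, 11, 12, 12, 13, 19]
scene 0.06 x -2.5 y [7, 8, 9, 12, 12, 12, 13, 15]
scene 0.068 x -4.6 y [8, 9, 10, 11, 13]
top -0.012 x 14.1 y [-2, 6, 7]
top -0.004 x 10.7 y [-12, -8, -4, -2, 1, 1, 3, 4, 9, 9, 10, 11, 11, 13, 14]
top 0.004 x 5.1 y [-12, -11, -10, -9, -9, -9, -8, -8, -7, -6, -5, -4, -3, -2, -2, -2, -1, 0, 0, 0, 1, 2, 2, 4, 5, 5, 6, 7, 8, 8, 8, 9, 10, 11, 12, 16]
top 0.012 x -3.9 y [-13, -12, -11, -11, -9, -8, -8, -8, -7, -7, -5, -5, -4, -4, -3, -2, -2, -1, -1, 0, 0, 1, 1, 2, 3, 3, 4, 4, 4, 4, 7, 8, 8, 8, 11, 12]
top 0.02 x 1.4 y [-13, -11, -6, -5, -2, -1, 0, 1, 7, 15, 16]
top 0.028 x 3.1 y [-11, 15, 16, 16]
top 0.036 x 4.4 y [-12, 13, 15]
top 0.044 x 4.2 y [-11, -11, 13, 13, 14]
top 0.052 x 3.6 y [13, 13]
top 0.06 x 6.4 y [-11, -9, -9, 12, 13]
top 0.068 x 1.5 y [-11, -10, -10, -9, -9]
```

View pics/v_up.png

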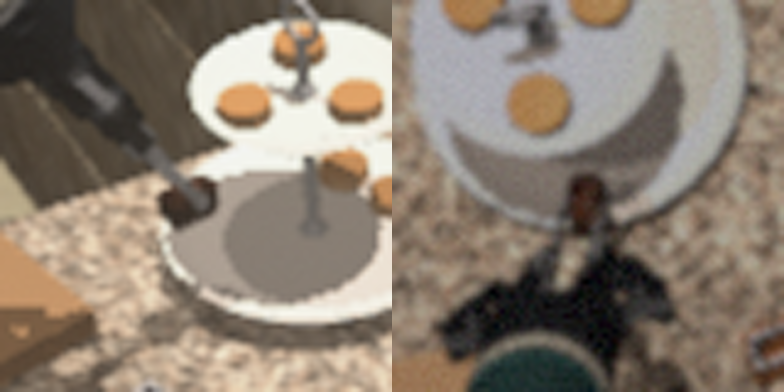

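```bash
cat > held.py <<'E'
from tg import *
def held(tag,yaw):
    s=bot.read_state(); Rm=R.from_rotvec(s["tcp_rot"]).as_matrix(); tip=s["tool_pos"]+Rm[:,2]*.084
    f=np.radians(yaw); A=np.array([[np.cos(f),np.sin(f),0],[-np.sin(f),np.cos(f),0],[0,0,1]])
    for n in("top","scene"):
        im=cv2.imread(f"pics/{n}_{tag}.png"); d=np.load(f"{n}_{tag}.npy"); q=(cloud(n,d)-tip)@A.T*1000
        hsv=cv2.cvtColor(im,cv2.COLOR_BGR2HSV); b,g,r=[im[...,i].astype(int) for i in range(3)]
        m=(d>0)&(abs(q[...,0])<32)&(abs(q[...,1])<10)&(q[...,2]>-25)&(q[...,2]<25)&(r-b>8)&(r<110)
        p=q[m]; print(n,len(p),"x range",np.round(np.percentile(p[:,0],[2,98]),1),"y",np.round(np.percentile(p[:,1],[5,95]),1))
        t=p if n=="top" else p
        for lo in range(-28,32,6):
            k=t[(t[:,0]>=lo)&(t[:,0]<lo+6)]
            if len(k): print("  x",lo,len(k),"z",np.round(np.percentile(k[:,2],[10,50,90]),1))
if __name__=="__main__":
    import sys; held(sys.argv[1],float(sys.argv[2]))
E
python3 held.py up 11
```

```text
top 77 x range [-22.9  14.9] y [-8.8  9. ]
  x -28 4 z [-4.3  4.5 11. ]
  x -22 9 z [10.8 11.9 15.1]
  x -16 11 z [ 8.7 11.8 14.7]
  x -10 14 z [ 9.5 13.8 19.6]
  x -4 13 z [ 6.8 10.5 13.9]
  x 2 13 z [ 8.4 11.4 17.5]
  x 8 9 z [ 6.7  8.8 14. ]
  x 14 4 z [1.7 5.8 8.2]
scene 47 x range [-28.2  10. ] y [-9.3  7.2]
  x -28 10 z [-1.7  6.4 13.7]
  x -22 9 z [-2.5  6.9 10.9]
  x -16 8 z [-6.5  5.8 10.3]
  x -4 5 z [-9.2  7.8 11. ]
  x 2 9 z [ 0.8  9.7 12.5]
  x 8 4 z [ 0.2  4.8 10.4]
```

```bash
python3 - <<'E'
from f2 import *
off=np.array([.0018,.0007]); tip=np.array([.5746,.1394,.1079]); z0=.098
for zz in (.096,.099):
  its=[]
  for n,o in(("scene",-off),("top",off)):
    im=cv2.imread(f"pics/{n}_up.png"); u,v=np.round(proj(n,[tip[0]-.003,tip[1],zz+.01])).astype(int)
    its.append((n,im,(u-9,v-9,u+9,v+9) if n=="scene" else (u-8,v-9,u+8,v+8),o,None))
  f=np.radians(11)
  for it in([its[0]],[its[1]],its):
    x,c,a=joint(it,zz,tip[:2]-.003,span=.009,angs=np.radians([0,10,20])); d=x[:2]-tip[:2]
    print(zz,len(it),it[0][0],np.round(x,4),np.degrees(x[2]).round(1),round(c,3),"along",round((d@[np.cos(f),np.sin(f)])*1000,1),"lat(+left)",round((d@[-np.sin(f),np.cos(f)])*1000,1),a)
E
```

```text
0.096 1 scene [0.5735 0.143  0.4189] 24.0 0.208 along -0.4 lat(+left) 3.7 [np.float64(84.0859375)]
0.096 1 top [0.5666 0.1392 0.0313] 1.8 0.398 along -7.9 lat(+left) 1.3 [np.float64(66.33984375)]
0.096 2 scene [0.5722 0.1412 0.3451] 19.8 0.624 along -2.0 lat(+left) 2.2 [np.float64(84.0859375), np.float64(66.33984375)]
0.099 1 scene [0.5718 0.1391 0.4275] 24.5 0.25 along -2.8 lat(+left) 0.2 [np.float64(79.44921875)]
0.099 1 top [0.5662 0.1386 0.012 ] 0.7 0.397 along -8.4 lat(+left) 0.8 [np.float64(66.33984375)]
0.099 2 scene [0.5717 0.1397 0.3176] 18.2 0.678 along -2.8 lat(+left) 0.8 [np.float64(79.44921875), np.float64(66.33984375)]
```

```bash
cat >> tg.py <<'E'
def tgt(under,along=.0035,lat=0,yaw=3.4,place=(.6606,-.2357),h=.0097,tilt=30):
    f=np.radians(yaw); t=np.array([*place,0])+along*np.array([np.cos(f),np.sin(f),0])+lat*np.array([-np.sin(f),np.cos(f),0])
    t[2]=under+h; return pose(t,yaw,tilt)
E
python3 -c "
from tg import *
p,Rm=tgt(.10); print(row(p,Rm)); p,Rm=tgt(.04); print(row(p,Rm),p)"
```

```text
(array([0.0158, 0.3795, 0.0063]), array([-3.82, -0.08,  6.59]))
(array([-0.0142,  0.3795,  0.0582]), array([-3.82, -0.08,  6.59])) [ 0.62216777 -0.2379833   0.12244613]
```

```bash
python3 -m inch '[{"dx":0,"dy":0.01,"dz":0,"ax":-0.1,"ay":0,"az":0.2,"fingers":-0.6},{"dx":0.001,"dy":0.035,"dz":0.001,"ax":-0.3,"ay":0,"az":0.6,"fingers":-0.6},{"dx":0.003,"dy":0.075,"dz":0.001,"ax":-0.7,"ay":0,"az":1.3,"fingers":-0.6},{"dx":0.005,"dy":0.12,"dz":0.002,"ax":-1.2,"ay":0,"az":2.1,"fingers":-0.6},{"dx":0.007,"dy":0.165,"dz":0.003,"ax":-1.7,"ay":0,"az":2.9,"fingers":-0.6},{"dx":0.009,"dy":0.21,"dz":0.004,"ax":-2.1,"ay":0,"az":3.7,"fingers":-0.6},{"dx":0.011,"dy":0.255,"dz":0.005,"ax":-2.6,"ay":0,"az":4.4,"fingers":-0.6},{"dx":0.013,"dy":0.3,"dz":0.005,"ax":-3,"ay":0,"az":5.2,"fingers":-0.6},{"dx":0.014,"dy":0.34,"dz":0.006,"ax":-3.4,"ay":0,"az":5.9,"fingers":-0.6},{"dx":0.015,"dy":0.367,"dz":0.006,"ax":-3.7,"ay":0,"az":6.4,"fingers":-0.6},{"dx":0.016,"dy":0.379,"dz":0.006,"ax":-3.8,"ay":0,"az":6.6,"fingers":-0.6},{"dx":0.01,"dy":0.3795,"dz":0.016,"ax":-3.8,"ay":0,"az":6.6,"fingers":-0.6},{"dx":0,"dy":0.3795,"dz":0.034,"ax":-3.8,"ay":0,"az":6.6,"fingers":-0.6},{"dx":-0.01,"dy":0.3795,"dz":0.051,"ax":-3.8,"ay":0,"az":6.6,"fingers":-0.6},{"dx":-0.0142,"dy":0.3795,"dz":0.0582,"ax":-3.8,"ay":0,"az":6.6,"fingers":-0.6},{"dx":-0.0142,"dy":0.3795,"dz":0.0582,"ax":-3.8,"ay":0,"az":6.6,"fingers":-0.6},{"dx":-0.0142,"dy":0.3795,"dz":0.0582,"ax":-3.8,"ay":0,"az":6.6,"fingers":-0.6}]' 25
python3 - <<'E'
from tg import *
s=bot.read_state(); print(np.round(s["q"],2)); V=[]
p,Rm=tgt(.04); print(row(p,Rm))
for n in("scene","top"):
    ims=[];ds=[]
    for k in range(3):
        im,d=bot.read_camera(n); ims.append(im); ds.append(d)
    im=np.mean(ims,0).astype(np.uint8); d=np.median(ds,0); cv2.imwrite(f"pics/{n}_hov.png",im); np.save(f"{n}_hov.npy",d)
    u,v=np.round(proj(n,[.6606,-.2357,.03])).astype(int); V.append(cv2.resize(im[v-28:v+28,u-28:u+28],(392,392),interpolation=cv2.INTER_CUBIC)); print(n,u,v)
cv2.imwrite("pics/v_hov.png",np.hstack(V))
E
python3 held.py hov 3.4
```

```text
time: 11.55
tool_pos: [0.6227, -0.2382, 0.1232]
tcp_rot: [-3.018, -0.09, -0.812]
wrist_force: [0.3, 0.1, -0.6]
width: 0.297
[-0.55  0.11  2.09  0.57  0.57  0.53]
(array([-0.0009, -0.0002,  0.0004]), array([ 0.01, -0.14,  0.01]))
scene 305 220
top 284 191
top 74 x range [-23.1  15.3] y [-7.9  8.9]
  x -28 6 z [-2.7  0.1  7.8]
  x -22 10 z [ 8.   8.9 13.6]
  x -16 13 z [10.3 12.2 14.3]
  x -10 12 z [ 9.5 12.3 15.3]
  x -4 11 z [ 7.9 13.3 15.4]
  x 2 8 z [ 6.3 12.4 14.9]
  x 8 10 z [ 7.6 12.1 12.7]
  x 14 3 z [ 9.9 11.1 11.3]
  x 26 1 z [-21.9 -21.9 -21.9]
scene 65 x range [-26.5  13. ] y [-9.6  8.8]
  x -28 19 z [-2.9  4.1  8.2]
  x -22 15 z [-4.5  8.6 10.7]
  x -16 5 z [-0.8  5.5  9.1]
  x -4 7 z [-0.7  9.9 12.4]
  x 2 10 z [ 6.6  8.8 11.2]
  x 8 8 z [-4.5  6.2  9.6]
  x 26 1 z [-24. -24. -24.]
```

View pics/v_hov.png

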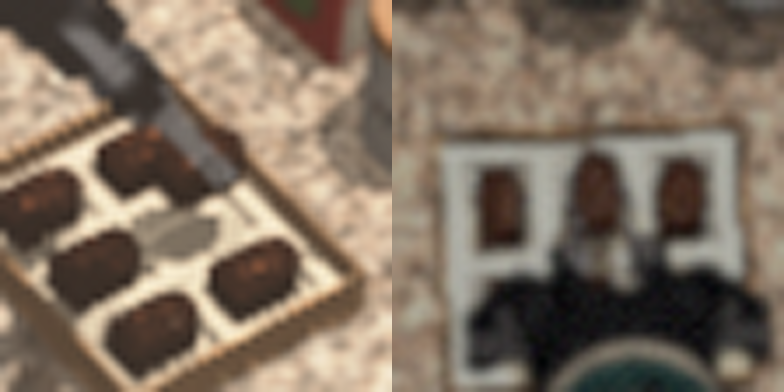

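```bash
python3 - <<'E'
from h import *
n="top"; im=cv2.imread("pics/top_hov.png"); K,V=cal(n); c=-V[:3,:3].T@V[:3,3]
f=np.radians(3.4); ex=np.array([np.cos(f),np.sin(f)]); ey=np.array([-ex[1],ex[0]]); C=np.array([.6355,-.2372])
g=cv2.cvtColor(im,cv2.COLOR_BGR2GRAY).astype(np.float32)
def pix(X,Y,z):
    p=C+X*ex+Y*ey; q=proj(n,[*p,z]); return q
def samp(X,Y,z):
    q=np.array([pix(a,b,z) for a,b in zip(X,Y)],np.float32); return cv2.remap(g,q[:,0].reshape(1,-1),q[:,1].reshape(1,-1),cv2.INTER_CUBIC)[0]
def edge(t,v):  # outermost half-level crossing going from dark(first) to light
    th=(v.min()+np.percentile(v,90))/2; i=np.where(v<th)[0]; return t[i[0]],t[i[-1]]
for name,y0,z in(("boxed_5",.044,.028),("held",0,.06),("boxed_4",-.044,.028)):
    t=np.arange(.02,.066,.0005); v=np.mean([samp(t,np.full_like(t,y0+o),z-.003) for o in(-.004,-.002,0,.002,.004)],0)
    nose=edge(t,v)[1]; print(name,"nose X",round(nose*1000,1),"(nominal 47)")
    for x in (.02,.026,.032,.038):
        t=np.arange(-.021,.0215,.0005); v=samp(np.full_like(t,x),y0+t,z-.003); print("   x",x,"y edges",np.round(np.array(edge(t,v))*1000,1),"mid",np.round(np.mean(edge(t,v))*1000,1))
E
```

```text
boxed_5 nose X 62.0 (nominal 47)
   x 0.02 y edges [-12.  11.] mid -0.5
   x 0.026 y edges [-12.  12.] mid 0.0
   x 0.032 y edges [-12.  12.] mid 0.0
   x 0.038 y edges [-10.   10.5] mid 0.3
held nose X 43.0 (nominal 47)
   x 0.02 y edges [-14.5  14. ] mid -0.2
   x 0.026 y edges [-14.  13.] mid -0.5
   x 0.032 y edges [-12.  12.] mid 0.0
   x 0.038 y edges [-11.    8.5] mid -1.2
boxed_4 nose X 45.0 (nominal 47)
   x 0.02 y edges [-10.5  15. ] mid 2.3
   x 0.026 y edges [-11.  15.] mid 2.0
   x 0.032 y edges [-11.  14.] mid 1.5
   x 0.038 y edges [-11.5  11.5] mid 0.0
```

```bash
python3 -c "
from tg import *
for u in (.04,.015,.008,.006): p,Rm=tgt(u,along=.0055); print(u,row(p,Rm))"
```

```text
0.04 (array([ 0.0011, -0.0003,  0.0015]), array([ 0.01, -0.13,  0.01]))
0.015 (array([-0.0115, -0.0003,  0.0231]), array([ 0.01, -0.13,  0.01]))
0.008 (array([-0.015 , -0.0003,  0.0292]), array([ 0.01, -0.13,  0.01]))
0.006 (array([-0.016 , -0.0003,  0.0309]), array([ 0.01, -0.13,  0.01]))
```

```bash
python3 -m inch '[{"dx":0.001,"dy":0,"dz":0.0015,"ax":0,"ay":0,"az":0,"fingers":-0.6},{"dx":-0.003,"dy":0,"dz":0.0085,"ax":0,"ay":0,"az":0,"fingers":-0.6},{"dx":-0.0075,"dy":0,"dz":0.0165,"ax":0,"ay":0,"az":0,"fingers":-0.6},{"dx":-0.0115,"dy":0,"dz":0.0231,"ax":0,"ay":0,"az":0,"fingers":-0.6},{"dx":-0.0135,"dy":0,"dz":0.0265,"ax":0,"ay":0,"az":0,"fingers":-0.6},{"dx":-0.015,"dy":0,"dz":0.0292,"ax":0,"ay":0,"az":0,"fingers":-0.6},{"dx":-0.015,"dy":0,"dz":0.0292,"ax":0,"ay":0,"az":0,"fingers":-0.6},{"dx":-0.015,"dy":0,"dz":0.0292,"ax":0,"ay":0,"az":0,"fingers":-0.6}]' 25
python3 -c "
from tg import *
for u in (.008,.0065,.005): p,Rm=tgt(u,along=.0055); print(u,row(p,Rm))"
```

```text
time: 12.85
tool_pos: [0.6245, -0.2383, 0.0908]
tcp_rot: [-3.018, -0.09, -0.813]
wrist_force: [0.2, 0.3, -1.5]
width: 0.3
0.008 (array([-0.0004, -0.0005,  0.0002]), array([ 0.03, -0.16,  0.01]))
0.0065 (array([-0.0012, -0.0005,  0.0015]), array([ 0.03, -0.16,  0.01]))
0.005 (array([-0.0019, -0.0005,  0.0028]), array([ 0.03, -0.16,  0.01]))
```

```bash
python3 -m inch '[{"dx":-0.001,"dy":-0.0003,"dz":0.001,"ax":0,"ay":0,"az":0,"fingers":-0.6},{"dx":-0.0015,"dy":-0.0003,"dz":0.002,"ax":0,"ay":0,"az":0,"fingers":-0.6},{"dx":-0.0015,"dy":-0.0003,"dz":0.002,"ax":0,"ay":0,"az":0,"fingers":-0.6}]' 25
python3 -m inch '[{"dx":-0.0005,"dy":0,"dz":0.0009,"ax":0,"ay":0,"az":0,"fingers":-0.6},{"dx":-0.0005,"dy":0,"dz":0.0009,"ax":0,"ay":0,"az":0,"fingers":-0.6}]' 25
```

```text
time: 13.22
tool_pos: [0.6244, -0.2382, 0.089]
tcp_rot: [-3.018, -0.09, -0.815]
wrist_force: [-2.3, 0.5, 3.7]
width: 0.3
time: 13.48
tool_pos: [0.6247, -0.2383, 0.0887]
tcp_rot: [-3.018, -0.09, -0.816]
wrist_force: [-3.1, 0.4, 4.8]
width: 0.301
```

```bash
cat > chk.py <<'E'
from h import *
import sys
tag=sys.argv[1]
for n in("top","scene"):
    dd=[];ii=[]
    for k in range(3):
        im,d=bot.read_camera(n); dd.append(np.where(d>0,d,np.nan)); ii.append(im)
    d=np.nan_to_num(np.nanmedian(dd,0)); im=np.mean(ii,0).astype(np.uint8); cv2.imwrite(f"pics/{n}_{tag}.png",im); np.save(f"{n}_{tag}.npy",d)
    C=np.array([.6355,-.2372,0]) if n=="top" else np.array([.6317,-.2372,0])
    f=np.radians(3.4); A=np.array([[np.cos(f),np.sin(f),0],[-np.sin(f),np.cos(f),0],[0,0,1]]); q=(cloud(n,d)-C)@A.T*1000
    b,r=im[...,0].astype(int),im[...,2].astype(int)
    for nm,x,y in(("b4",27,-44),("place",27,0),("b5",27,44),("b1",-27,-44),("b2",-27,0),("b3",-27,44)):
        m=(d>0)&(abs(q[...,0]-x)<24)&(abs(q[...,1]-y)<16)&(q[...,2]>14)&(q[...,2]<36)&(r<115)&(im.max(2)<120)
        t=q[m]
        if len(t)<6: print(n,nm,len(t)); continue
        top=t[t[:,2]>22]
        print(n,nm,len(t),"x",np.round(np.percentile(t[:,0]-x,[3,97]),1),"y",np.round(np.percentile(t[:,1]-y,[3,97]),1),"ztop",np.round(np.percentile(t[:,2],[50,75,95]),1),
          "zrear/front",*[np.round(np.median(top[k,2]),1) if k.any() else None for k in(top[:,0]-x<-5,top[:,0]-x>5)])
E
python3 chk.py set 2>/dev/null
```

```text
top b4 80 x [-18.7  18.1] y [-8.8 12. ] ztop [27.1 29.2 32.8] zrear/front 25.9 26.7
top place 84 x [-19.1  16.4] y [-12.4  11.4] ztop [26.7 29.2 31.6] zrear/front 27.0 27.3
top b5 78 x [-18.5  15.4] y [-10.1  10.9] ztop [27.1 29.7 31.7] zrear/front 27.5 26.0
top b1 3
top b2 13 x [ 7.4 16.6] y [-8.9  3.1] ztop [28.4 29.3 30. ] zrear/front None 28.4
top b3 9 x [ 7.3 18.9] y [-0.6 11.7] ztop [24.1 26.  29.6] zrear/front None 25.0
scene b4 91 x [-18.3  16.4] y [-10.4  10.4] ztop [25.1 27.  28.5] zrear/front 26.0 26.3
scene place 72 x [-18.9  17.6] y [-14.9   7.6] ztop [24.1 26.4 29. ] zrear/front 25.3 25.4
scene b5 21 x [-18.5  17.8] y [-12.3   8.2] ztop [20.6 24.3 28.3] zrear/front None 24.7
scene b1 101 x [-19.7  16.8] y [-10.8   9. ] ztop [24.9 26.7 28.9] zrear/front 25.9 25.1
scene b2 98 x [-19.5  16.1] y [-11.1  11. ] ztop [25.1 26.6 28.5] zrear/front 26.0 25.8
scene b3 83 x [-19.5  14.2] y [-10.9   8.6] ztop [25.4 27.3 29.5] zrear/front 26.0 25.6
```

```bash
python3 -m inch '[{"dx":0,"dy":0,"dz":0,"ax":0,"ay":0,"az":0,"fingers":-0.4},{"dx":0,"dy":0,"dz":0,"ax":0,"ay":0,"az":0,"fingers":-0.34},{"dx":0,"dy":0,"dz":0,"ax":0,"ay":0,"az":0,"fingers":-0.3},{"dx":0,"dy":0,"dz":0,"ax":0,"ay":0,"az":0,"fingers":-0.26},{"dx":0,"dy":0,"dz":0,"ax":0,"ay":0,"az":0,"fingers":-0.26},{"dx":0,"dy":0,"dz":0,"ax":0,"ay":0,"az":0,"fingers":-0.26}]' 25
python3 chk.py rel 2>/dev/null | grep place; python3 -c "
from tg import *
s=bot.read_state(); Rm=R.from_rotvec(s['tcp_rot']).as_matrix(); tip=s['tool_pos']+Rm[:,2]*.084; print('tip',tip)
for n in('top','scene'):
    d=np.load(n+'_rel.npy'); q=(cloud(n,d)-tip)@Rm*1000; q[...,2]*=-1
    for lo in(8,16,24,32,40):
        k=(d>0)&(abs(q[...,0])<20)&(abs(q[...,1])<30)&(q[...,2]>=lo)&(q[...,2]<lo+8); print(n,lo,[int(v) for v in np.sort(q[k][:,1])][:40])
"
```

```text
time: 14.52
tool_pos: [0.6247, -0.2383, 0.0887]
tcp_rot: [-3.018, -0.09, -0.816]
wrist_force: [-0.6, -0.1, -1.4]
width: 0.367
top place 80 x [-18.6  15.9] y [-12.5  11. ] ztop [27.1 29.7 31.8] zrear/front 27.0 28.3
scene place 55 x [-18.7  19.2] y [-11.7   9.3] ztop [23.3 25.6 27.9] zrear/front 24.7 24.7
tip [ 0.66691466 -0.23585837  0.01616987]
top 8 [-22, -18, -18, -11, -11, -11, -11, -11, -11, -8, -8, -8, -8, -8, -8, -8, -7, -7, -5, -4, -4, -4, -4, -4, -1, -1, -1, -1, 0, 1, 1, 1, 1, 2, 4, 4, 5, 5, 7, 8]
top 16 [-8, -5, -5, -5, -2, -2, 0, 1, 1, 4, 4, 4, 4, 7, 7, 7, 8, 10, 21]
top 24 [-2, 0]
top 32 [-19, 20]
top 40 [-19, -19, 19, 19]
scene 8 [-13, -12, -10, -6, -2, -1, 0, 1, 1, 3, 4, 6, 8, 8, 9, 10, 11, 18, 18, 19, 19, 20, 21]
scene 16 [-11, -9, -6, -6, -6, -4, -2, 0, 0, 0, 1, 3, 5, 5, 7, 8, 9, 9, 9, 18, 20, 20, 28]
scene 24 [20, 20, 21, 22]
scene 32 [17, 17, 18, 20, 20, 21, 21, 21]
scene 40 [16, 17, 18, 18, 18, 20]
```

```bash
python3 -m inch '[{"dx":0,"dy":0,"dz":-0.006,"ax":0,"ay":0,"az":0,"fingers":-0.26},{"dx":0,"dy":0,"dz":-0.02,"ax":0,"ay":0,"az":0,"fingers":-0.26},{"dx":0,"dy":0,"dz":-0.04,"ax":0,"ay":0,"az":0,"fingers":-0.26},{"dx":0,"dy":0,"dz":-0.065,"ax":0,"ay":0,"az":0,"fingers":-0.26},{"dx":0,"dy":0,"dz":-0.09,"ax":0,"ay":0,"az":0,"fingers":-0.26},{"dx":0,"dy":0,"dz":-0.11,"ax":0,"ay":0,"az":0,"fingers":-0.26},{"dx":0,"dy":0,"dz":-0.12,"ax":0,"ay":0,"az":0,"fingers":-0.26},{"dx":0,"dy":0,"dz":-0.12,"ax":0,"ay":0,"az":0,"fingers":-0.26}]' 25
python3 chk.py ret 2>/dev/null; python3 -c "
from tg import *
print(row([.4898,.013,.207],Rt(-68)), bot.read_state()['q'])
d=np.load('scene_lift.npy'); P=cloud('scene',d); m=(d>0)&(np.hypot(P[...,0]-.488,P[...,1]-.01)<.05)&(P[...,2]>.04)&(P[...,2]<.062); q=P[m]; print('rim scene',len(q),cv2.minAreaRect((q[:,:2]*1000).astype(np.float32)),np.percentile(q[:,2],95))
for n in('top','scene'):
    d=np.load(n+'_ret.npy'); P=cloud(n,d)
    for a,b in((.045,.06),(.0035,.02)):
        m=(d>0)&(np.hypot(P[...,0]-.488,P[...,1]-.012)<.045)&(P[...,2]>a)&(P[...,2]<b); q=P[m]; print(n,a,len(q),cv2.minAreaRect((q[:,:2]*1000).astype(np.float32)))
"
```

```text
time: 15.82
tool_pos: [0.5644, -0.2422, 0.1935]
tcp_rot: [-3.018, -0.09, -0.818]
wrist_force: [0.8, -0.7, -0.7]
width: 0.371
top b4 79 x [-18.9  18.1] y [-8.7 12. ] ztop [28.1 30.2 32.3] zrear/front 28.2 26.7
top place 80 x [-17.3  16.2] y [-12.   11.4] ztop [27.2 29.4 31. ] zrear/front 26.5 28.7
top b5 78 x [-18.3  15.5] y [-10.   10.7] ztop [27.4 29.  30.5] zrear/front 27.6 26.9
top b1 79 x [-18.7  16.9] y [-9.4 11.6] ztop [28.4 29.8 33.3] zrear/front 27.6 26.6
top b2 71 x [-19.7  17.1] y [-9.7 10.1] ztop [27.7 29.6 31.2] zrear/front 27.7 27.6
top b3 81 x [-20.1  15.8] y [-10.4  10.3] ztop [27.2 28.8 33.2] zrear/front 26.9 27.3
scene b4 91 x [-19.2  16.4] y [-11.2  10.8] ztop [25.2 26.6 28.7] zrear/front 25.7 26.0
scene place 89 x [-18.7  17.8] y [-12.5   7.5] ztop [25.3 26.7 28.9] zrear/front 25.8 25.6
scene b5 79 x [-18.6  16.7] y [-12.2   7. ] ztop [24.7 27.  29.6] zrear/front 25.7 27.1
scene b1 96 x [-19.5  15.9] y [-11.4   9.3] ztop [25.5 26.8 28.5] zrear/front 26.4 25.6
scene b2 89 x [-19.7  16.7] y [-11.4   8.7] ztop [25.3 27.1 28.9] zrear/front 25.6 26.1
scene b3 86 x [-19.9  15.3] y [-12.    8.3] ztop [25.  27.  29.8] zrear/front 26.1 26.5
(array([-0.0431, -0.2583, -0.0433]), array([  4.89, -29.91, -18.15])) [-0.62741713 -0.06639251  2.13350485  0.50615467  0.71764514  0.55831682]
rim scene 90 ((485.7273254394531, 14.879301071166992), (26.64276123046875, 64.41808319091797), 21.87156105041504) 0.055554593449375994
top 0.045 47 ((490.9111022949219, 14.263042449951172), (23.091083526611328, 57.90245056152344), 20.818222045898438)
top 0.0035 159 ((488.112548828125, 12.476493835449219), (82.89336395263672, 81.7257308959961), 16.01306915283203)
scene 0.045 63 ((486.6802062988281, 15.977090835571289), (23.163639068603516, 60.82942199707031), 20.892711639404297)
scene 0.0035 88 ((475.6754455566406, 6.609584808349609), (30.800024032592773, 71.62808227539062), 44.01249694824219)
```

```bash
python3 -c "
from tg import *
print(row([.489,.014,.207],Rt(-68.5)))"
python3 -m inch '[{"dx":-0.002,"dy":-0.008,"dz":-0.004,"ax":0.2,"ay":-1,"az":-0.6,"fingers":-0.26},{"dx":-0.005,"dy":-0.029,"dz":-0.01,"ax":0.5,"ay":-3.3,"az":-2,"fingers":-0.26},{"dx":-0.01,"dy":-0.06,"dz":-0.017,"ax":1.1,"ay":-7,"az":-4.3,"fingers":-0.26},{"dx":-0.016,"dy":-0.095,"dz":-0.024,"ax":1.8,"ay":-11,"az":-6.7,"fingers":-0.26},{"dx":-0.022,"dy":-0.13,"dz":-0.03,"ax":2.5,"ay":-15,"az":-9.1,"fingers":-0.26},{"dx":-0.028,"dy":-0.165,"dz":-0.035,"ax":3.1,"ay":-19.1,"az":-11.6,"fingers":-0.26},{"dx":-0.033,"dy":-0.2,"dz":-0.039,"ax":3.8,"ay":-23.1,"az":-14,"fingers":-0.26},{"dx":-0.038,"dy":-0.23,"dz":-0.041,"ax":4.4,"ay":-26.6,"az":-16.1,"fingers":-0.26},{"dx":-0.042,"dy":-0.25,"dz":-0.043,"ax":4.8,"ay":-29,"az":-17.6,"fingers":-0.26},{"dx":-0.0435,"dy":-0.259,"dz":-0.0433,"ax":4.9,"ay":-29.9,"az":-18.1,"fingers":-0.26},{"dx":-0.0435,"dy":-0.259,"dz":-0.0433,"ax":4.9,"ay":-29.9,"az":-18.1,"fingers":-0.26},{"dx":-0.0435,"dy":-0.259,"dz":-0.0433,"ax":4.9,"ay":-29.9,"az":-18.1,"fingers":-0.26},{"dx":-0.0435,"dy":-0.259,"dz":-0.0433,"ax":4.9,"ay":-29.9,"az":-18.1,"fingers":-0.26}]' 25
python3 -c "
from tg import *
looktongs('ret2')
print(row([.489,.014,.207],Rt(-68.5)))
d=np.load('scene_ret2.npy'); P=cloud('scene',d); s=bot.read_state(); Rm=R.from_rotvec(s['tcp_rot']).as_matrix(); tip=s['tool_pos']+Rm[:,2]*.084
q=(P-tip)@Rm*1000; m=(d>0)&(abs(q[...,0])<25)&(abs(q[...,1])<45)&(P[...,2]>.045)&(P[...,2]<.06); k=q[m]; print('rim in tool xy',cv2.minAreaRect(k[:,:2].astype(np.float32)),np.percentile(P[m][:,2],90))
d0=np.load('scene_lift.npy')
"
```

```text
(array([-0.0437, -0.2594, -0.0436]), array([  4.76, -29.92, -17.66]))
time: 17.75
tool_pos: [0.4893, 0.0129, 0.2068]
tcp_rot: [-3.084, -0.596, -0.0]
wrist_force: [0.2, 0.5, -0.5]
width: 0.367
TCP [0.4893 0.0129 0.2068] exp tip [0.4893 0.0129 0.1228]
scene -0.004 x 0.6 y [-23, -22, -20, -20, 16, 16, 19]
scene 0.004 x -2.1 y [-22, -21, -20, -17, -17, 17, 18, 18, 21, 23]
scene 0.012 x -3.7 y [-24, -24, -22, -21, -18, 14, 17, 18, 18, 23]
scene 0.02 x -3.1 y [-24, -23, -22, -21, -21, -20, -19, -18, 15, 17, 17, 19, 21]
scene 0.028 x -3.0 y [-23, -19, -18, 15, 16, 17, 19, 19, 19, 20, 21, 22]
scene 0.036 x -3.3 y [-20, -20, -20, -17, 13, 14, 16, 19]
scene 0.044 x -3.1 y [-20, -16, 13, 14, 14, 15, 16, 18, 21]
scene 0.052 x -5.4 y [-16, -15, -15, -14, 12, 13, 13, 15, 16, 16, 16, 16]
scene 0.06 x -2.6 y [-18, -18, -18, -17, -17, -16, -15, -15, -13, 14, 14, 15, 15, 16]
scene 0.068 x -1.7 y [-19, -17, -17, -15, -15, -14, -14, -14, 11, 12, 13, 13, 14, 14, 14, 14, 16, 17, 17]
top 0.02 x -4.9 y [20]
(array([ 0.0001, -0.0011, -0.0001]), array([-0.01, -0.02,  0.38]))
rim in tool xy ((-3.515915870666504, -1.891469955444336), (27.64252471923828, 61.09869384765625), 2.841604232788086) 0.05381056502705772
```

```bash
python3 -m inch '[{"dx":0,"dy":0,"dz":0.012,"ax":0,"ay":0,"az":0,"fingers":-0.26},{"dx":0,"dy":0,"dz":0.035,"ax":0,"ay":0,"az":0,"fingers":-0.26},{"dx":0,"dy":0,"dz":0.055,"ax":0,"ay":0,"az":0,"fingers":-0.26},{"dx":0,"dy":0,"dz":0.068,"ax":0,"ay":0,"az":0,"fingers":-0.26},{"dx":0,"dy":0,"dz":0.077,"ax":0,"ay":0,"az":0,"fingers":-0.26},{"dx":0,"dy":0,"dz":0.082,"ax":0,"ay":0,"az":0,"fingers":-0.26},{"dx":0,"dy":0,"dz":0.082,"ax":0,"ay":0,"az":0,"fingers":-0.26}]' 25
```

```text
time: 18.73
tool_pos: [0.4894, 0.013, 0.1248]
tcp_rot: [-3.084, -0.596, -0.0]
wrist_force: [0.8, 0.3, -1.1]
width: 0.371
```

```bash
python3 -m inch '[{"dx":0,"dy":0,"dz":0.01,"ax":0,"ay":0,"az":0,"fingers":-0.26},{"dx":0,"dy":0,"dz":0.022,"ax":0,"ay":0,"az":0,"fingers":-0.26},{"dx":0,"dy":0,"dz":0.031,"ax":0,"ay":0,"az":0,"fingers":-0.26},{"dx":0,"dy":0,"dz":0.036,"ax":0,"ay":0,"az":0,"fingers":-0.26},{"dx":0,"dy":0,"dz":0.0365,"ax":0,"ay":0,"az":0,"fingers":-0.26},{"dx":0,"dy":0,"dz":0.0365,"ax":0,"ay":0,"az":0,"fingers":-0.26}]' 25
```

```text
time: 19.48
tool_pos: [0.4896, 0.013, 0.0885]
tcp_rot: [-3.084, -0.596, -0.001]
wrist_force: [-0.1, -0.5, -0.8]
width: 0.367
```

Down to 1 mm above the original height with no contact force; lower the last millimetre, open, and withdraw.

```bash
python3 -m inch '[{"dx":0,"dy":0,"dz":0.0012,"ax":0,"ay":0,"az":0,"fingers":-0.26},{"dx":0,"dy":0,"dz":0.0012,"ax":0,"ay":0,"az":0,"fingers":-0.26},{"dx":0,"dy":0,"dz":0.0008,"ax":0,"ay":0,"az":0,"fingers":-0.18},{"dx":0,"dy":0,"dz":0.0008,"ax":0,"ay":0,"az":0,"fingers":0},{"dx":0,"dy":0,"dz":0.0008,"ax":0,"ay":0,"az":0,"fingers":0.6},{"dx":0,"dy":0,"dz":0.0008,"ax":0,"ay":0,"az":0,"fingers":1},{"dx":0,"dy":0,"dz":0.0008,"ax":0,"ay":0,"az":0,"fingers":1},{"dx":0,"dy":0,"dz":0.0008,"ax":0,"ay":0,"az":0,"fingers":1},{"dx":0,"dy":0,"dz":0.0008,"ax":0,"ay":0,"az":0,"fingers":1}]' 25
python3 -m inch '[{"dx":0,"dy":0,"dz":-0.01,"ax":0,"ay":0,"az":0,"fingers":1},{"dx":0,"dy":0,"dz":-0.04,"ax":0,"ay":0,"az":0,"fingers":1},{"dx":0,"dy":0,"dz":-0.08,"ax":0,"ay":0,"az":0,"fingers":1},{"dx":0,"dy":0,"dz":-0.12,"ax":0,"ay":0,"az":0,"fingers":1},{"dx":0,"dy":0,"dz":-0.16,"ax":0,"ay":0,"az":0,"fingers":1},{"dx":0,"dy":0,"dz":-0.18,"ax":0,"ay":0,"az":0,"fingers":1},{"dx":0,"dy":0,"dz":-0.18,"ax":0,"ay":0,"az":0,"fingers":1},{"dx":0,"dy":0,"dz":-0.18,"ax":0,"ay":0,"az":0,"fingers":1}]' 25
python3 chk.py fin 2>/dev/null | grep -v b[123]; python3 - <<'E'
from h import *
im=cv2.imread("pics/scene_fin.png"); d=np.load("scene_fin.npy"); P=cloud("scene",d)
for lo,hi in((.06,.09),(.09,.12),(.12,.14),(.14,.165)):
    m=(d>0)&(np.hypot(P[...,0]-.488,P[...,1]-.012)<.045)&(P[...,2]>lo)&(P[...,2]<hi); q=P[m]; print(lo,len(q),q.mean(0).round(4),q[:,2].max().round(3)) if len(q) else print(lo,0)
v=[im[100:260,200:340]]; v=cv2.resize(v[0],None,fx=3.7,fy=3.7,interpolation=cv2.INTER_CUBIC); cv2.imwrite("pics/v_fin.png",v[:600])
E
```

```text
time: 20.6
tool_pos: [0.4896, 0.013, 0.0877]
tcp_rot: [-3.084, -0.596, -0.001]
wrist_force: [0.0, -0.8, -0.3]
width: 0.998
time: 21.6
tool_pos: [0.4889, 0.0129, 0.2669]
tcp_rot: [-3.084, -0.596, 0.001]
wrist_force: [-1.1, -0.2, 0.2]
width: 1.002
top b4 79 x [-19.1  17.6] y [-8.8 12. ] ztop [27.3 29.3 32.7] zrear/front 27.2 27.6
top place 79 x [-18.1  16.6] y [-12.3  11.3] ztop [27.7 29.1 31.4] zrear/front 27.7 28.5
top b5 77 x [-18.6  14.9] y [-10.1  10.7] ztop [27.4 28.8 32.1] zrear/front 27.5 27.2
scene b4 91 x [-18.3  16.6] y [-10.2   9.5] ztop [24.9 26.9 28.5] zrear/front 26.5 25.7
scene place 92 x [-19.1  18.8] y [-12.4   8.7] ztop [24.8 26.2 28.8] zrear/front 25.2 25.8
scene b5 80 x [-18.5  15.5] y [-12.1   8.3] ztop [24.9 27.3 29.2] zrear/front 26.4 25.2
0.06 49 [0.4865 0.0121 0.0759] 0.09
0.09 51 [0.487  0.0119 0.1049] 0.119
0.12 32 [0.4867 0.0112 0.1301] 0.139
0.14 27 [0.4882 0.0101 0.1482] 0.154
```

View pics/v_fin.png

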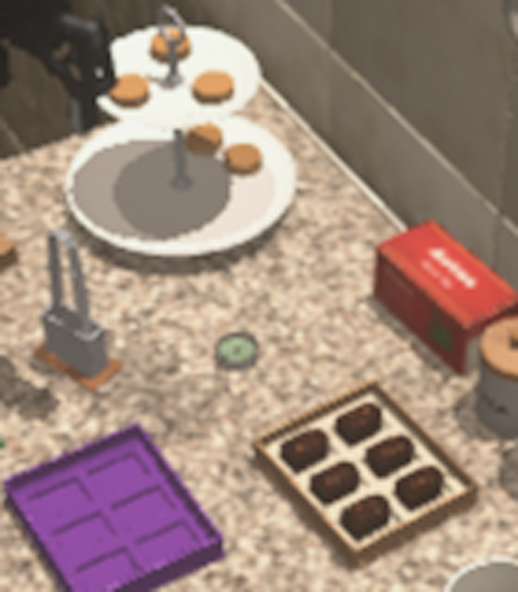

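The picture shows six chocolates in the kraft box (the new one is at crop pixel 390,455), the tongs upright in the holder (65,300), and the biscuits in place. I'm handing in.

```bash
python3 -c "
from workcell import bot
print(bot.finish_job())"
```

```text
the job is handed in; nothing more can be done
None
```

I moved the chocolate from the lower tier into the empty place of the kraft gift box, stood the tongs back upright in their holder, and handed the job in at about 22 s of robot time. The tongs held the chocolate at a 30° slant, and the fingers never touched it. I set it down until the wrist force read about 5 N, then opened the tongs.

**Chocolate:** the last images show it flat and level with its neighbours. Its top is at about 28 mm in the top camera, the same as theirs, and its outline matches within about 2 mm. Its round end points the same way as theirs.

**Tongs:** they stand upright in the holder. The bow measures about 0.154 m high, as it did before, and the gripper is well clear above them.

**Everything else:** the biscuits and the other chocolates look unmoved in the final picture, and I left the purple box alone.

**Disagreements between checks:**
- The two cameras differed by about 4 mm in x, so I used their average and compared things within a single picture.
- The estimates of where the chocolate sat in the tips ranged from about 0 to 8 mm behind the tips. I shifted it about 2 mm while hovering over the box.
- My first move command was refused because of missing keys, and nothing moved.

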